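Slide the spice jars down into the sloped rack

TASK

Put the two spice jars that lie on the worktop away in the sloped wooden rack, one in each lane, base end down and cap end up: lay each one in the open upper part of its lane and slide it down under the wire guard until its base rests against the stop bar at the foot. The stop bar is only clamped by friction and must stay where it is set, so feel for it and do not shove it; leave the cream canister, the mug and the tin where they stand.

Things in the scene. Friction and masses are not known exactly. Their poses are not given: they have to be found in the camera images.
- jar_a: clear round spice jar with a dark brown screw cap, cylinder 41 mm across and 105 mm long, about 0.1 kg (varies), at the start lying on the worktop beside the rack; it can roll. The cap is the last 21 mm and is as wide as the body. Origin: centre of the flat base; its z axis runs along the jar from base to cap (lying, the origin is 20.4 mm above the worktop). At the start the cap points away from the robot and to its left.
- jar_b: clear round spice jar with a dark brown screw cap, cylinder 41 mm across and 105 mm long, about 0.1 kg (varies), at the start lying on the worktop beside the rack; it can roll. The cap is the last 21 mm and is as wide as the body. Origin: centre of the flat base; its z axis runs along the jar from base to cap (lying, the origin is 20.4 mm above the worktop). At the start the cap points away from the robot and to its left.
- tray: sloped board of the fixed wooden rack, 164 mm wide, falling at 25 degrees, mainly towards the robot's right. Origin: on its upper face, mid-width, part way up, 81 mm above the worktop. x: up the slope; y: across; z: square to the board, upward. Two lanes run along x at y = +40 and -40 mm, from x = -120 mm (foot) to x = +98 mm (open top end of the board).
- lane_near (a point): line of the lane nearer the robot (tray x = 0, y = 40, z = 0 mm). In each lane a jar lies on the board between two rails 7 mm high, 6 mm wide, inner faces 39 mm apart; its axis is then 20.4 mm above the board, about 3 mm side play. A jar laid there may stay or slide down by itself: friction varies. Pushing it takes under 2 N. A seated jar's cap end is at tray x = -15 to +10 mm.
- lane_far (a point): centre line of the farther lane (tray x = 0, y = -40, z = 0 mm), a lane like the other. Stop bar at the foot of both: 150 mm wide, 8 to 31 mm above the board, with grey felt pads facing up the slope, set anywhere from tray x = -120 to -95 mm, alike for both lanes; not reported: feel or see it. It gives way at about 12 N and stays shifted; stop pushing at 3 to 4 N.
- guard (a point): middle of the upper rod of the wire guard (tray x = -36, y = 0, z = 49 mm). Two steel rods, 6 mm thick, cross both lanes at tray x = -80 and -36 mm with 46 mm free under them; posts and side wires at y = +/-78 mm. A jar passes beneath only lying along its lane; fingers reach only what lies above x = -33 mm.
- canister: bystander: cream canister with a knobbed lid, 87 mm across, 100 mm tall; origin at the centre of its foot
- mug: bystander: off-white mug 82 mm across with a handle (114 mm over it), 91 mm tall; origin at the centre of its foot
- tin: bystander: food tin 75 mm across, 58 mm tall; origin at the centre of its foot

How it is judged:
On the way, in this order (a step that is already met when the one before it is completed fails the run):
1. one jar, lying along a lane, rests with its base against the stop bar (((distance between jar_a and pad_near below 0.006 m and angle between the z axis of jar_a and the x axis of tray, either way round below 0.08 rad) or (distance between jar_a and pad_far below 0.006 m and angle between the z axis of jar_a and the x axis of tray, either way round below 0.08 rad) or (distance between jar_b and pad_near below 0.006 m and angle between the z axis of jar_b and the x axis of tray, either way round below 0.08 rad) or (distance between jar_b and pad_far below 0.006 m and angle between the z axis of jar_b and the x axis of tray, either way round below 0.08 rad))), for 0.2 s.
2. each lane holds a jar whose base rests against the stop bar ((((distance between jar_a and pad_near below 0.006 m and angle between the z axis of jar_a and the x axis of tray, either way round below 0.08 rad) and (distance between jar_b and pad_far below 0.006 m and angle between the z axis of jar_b and the x axis of tray, either way round below 0.08 rad)) or ((distance between jar_a and pad_far below 0.006 m and angle between the z axis of jar_a and the x axis of tray, either way round below 0.08 rad) and (distance between jar_b and pad_near below 0.006 m and angle between the z axis of jar_b and the x axis of tray, either way round below 0.08 rad)))), for 0.2 s.
At the end, for the whole second after the job is handed in: One jar lies in each lane, either way round of jars, base down the slope: the centre of its base within 6 mm of the middle of that lane's felt pad (a point 1.5 mm behind the pad's face and 20.4 mm above the board), its axis within 0.08 rad of the lane; both at rest ((((distance between jar_a and pad_near below 0.006 m and angle between the z axis of jar_a and the x axis of tray, either way round below 0.08 rad) and (distance between jar_b and pad_far below 0.006 m and angle between the z axis of jar_b and the x axis of tray, either way round below 0.08 rad)) or ((distance between jar_a and pad_far below 0.006 m and angle between the z axis of jar_a and the x axis of tray, either way round below 0.08 rad) and (distance between jar_b and pad_near below 0.006 m and angle between the z axis of jar_b and the x axis of tray, either way round below 0.08 rad))) and linear speed of each of jar_a, jar_b below 0.02 m/s); the robot touches nothing.
It fails at once if the stop bar is shoved more than 8 mm from where it was set (distance of pad_near from where it was at the start of the episode above 0.008 m).
It fails at once if the cream canister is moved more than 30 mm or tipped (distance of canister from where it was at the start of the episode above 0.03 m or angle between canister's own z axis and vertical above 0.4 rad).
It fails at once if the mug is moved more than 30 mm or tipped (distance of mug from where it was at the start of the episode above 0.03 m or angle between mug's own z axis and vertical above 0.4 rad).
It fails at once if the tin is moved more than 30 mm or tipped (distance of tin from where it was at the start of the episode above 0.03 m or angle between tin's own z axis and vertical above 0.4 rad).
It also fails if it takes over 69 s, if anything falls off the work surface, if the arm or the gripper's body presses on something with over 40 N, if the wrist force passes 120 N, or if a joint passes its speed limit or range.

ROBOT

A 7-joint arm with a two-finger parallel gripper is mounted at the origin on a cart in front of the work surface, level with it; the furniture and walls round the work are solid. World frame = base frame: x ahead of the robot, y to its left, z up, the work surface at z = 0. Lengths are in m, angles in rad, forces in N, time in s.
With the tool pointing down it reaches from about 0.375 to 0.925 m from the base axis. Payload 3.1 kg.
Tool frame: the origin (TCP) lies on the front face of the gripper's body, between the roots of the fingers; the fingertips stand 73 mm ahead of it and the grasp point (between the pads) lies 54 mm ahead of it; z points along the fingers, y is the direction in which the jaws open and shut (so a half turn about z gives the same grasp; the last joint's range is limited). The gripper opens to 85 mm and grips with 20 to 120 N. Pads are 22 mm wide; open, the fingers measure 114 mm over their backs; the gripper's body (76 mm by 85 mm) begins 54 mm behind the grasp point. The pads swing forward as they close: fully open they stand 13 mm farther back than shut.
Start: joints at [-1.224, 0.383, 0.044, 1.598, -0.018, 1.161, -0.05], TCP at [0.28, 0.587, 0.304] pointing down, gripper open.
Joint ranges: [-2.61, 2.61], [-0.41, 2.15], [-1.48, 1.57], [0, 2.5], [-1.57, 4.71], [0.05, 1.97], [-2.85, 2.85]. Speed limits (rad/s): [2.79, 2.79, 3.14, 3.14, 3.14, 3.14, 3.14].

INTERFACE

Orientations are given as a 3x3 rotation matrix whose columns are the frame's x, y, z axes.
In Python, from plant import monitor, optics, finish_job gives the robot as it stands. The module is installed in compiled form; this text tells all that it offers.
- The arm moves only by the tool send_rows, never from a script. Its argument "rows" is a list of rows, each a list of 7 numbers: the shift along the tool's x, y, z scaled (see below), then the turn, a rotation vector about the tool's x, y, z scaled (see below), then the opening, from 0 (shut) to 1 (fully open). In form: [[dx, dy, dz, ax, ay, az, fingers], ...]. A call has 1 to 10 rows; each row is the pose to reach, as a shift and turn from the pose commanded when the call began, along the tool's axes at that moment; what a row does not reach only later rows make up. The controller multiplies each number of a shift by 12 cm and each number of a turn by pi/4 rad. A row lasts 1/12 s, in which the tool goes at most 41.7 mm and 7.16 degrees, less where a joint would pass 70% of its speed; a pose out of reach is approached as far as the arm can. A call with a number of a shift or a turn outside -1 to 1 is refused whole. A call with a gripper value outside its range is refused whole. The fingers move at their own pace and stop on an object; "force" is the grip in N (left out, the last holds). Time passes only in rows, so rows that repeat a pose let the fingers close. It gives the time, the measured TCP pose, the force and the opening at its end, in the units of the state.
- monitor.read_state(): the state, without advancing time (a new reading comes with each control period).
- optics.snapshot(name): name is "side" or "top"; returns the picture (420x560x3 uint8, red, green, blue); there is no depth.
- optics.camera_info(name): a dict with "K" (3x3 intrinsics, pixels), "k1" (the pictures are not rectified: a ray, as slopes to the right and down, at radius r is drawn at 1 + k1 r^2 times it, then the intrinsics apply), "T" (4x4, takes a point from camera to world coordinates). Camera axes: x right, y up, looking along -z (the intrinsics and any distortion apply to the point x, -y, -z); pixel columns grow to the right and rows downward; lengths in m; the calibration is good to about 2 mm. A picture is of the moment at which its call begins. camera_info takes no time and is no camera call.
- finish_job(): hands the job in, once; it reports no verdict.
The state is a dict: "clock": time; "q": joint angles; "qvel": joint speeds; "tau": joint torques, N m; "tcp_pos": TCP position; "eef_rot": TCP orientation; "wrist_force": force on the tool from outside, world axes, zero at the start; "ft_torque": the same for the moment, N m; "gripper_width": opening from 0.0 (shut) to 1.0 (fully open).
Only numpy, scipy, OpenCV 4.12 (cv2) and the standard library are available. Lean on these libraries where they do the work, as an engineer would, in place of code of your own. Each camera call takes 0.05 s, during which the arm holds its last target.

## Working session

There is one attempt and no reset: what is moved stays moved. The work goes in short steps, Python scripts to look and compute and a tool call to move; the robot and the scene stay as the last step left them, time stands still between calls to the robot, and variables do not carry over. Pictures are saved under pics/ and viewed, and the job is handed in when it is done.

Besides the shell and the picture viewer there is one more tool, called after "Call:" as name([rows], argument=value, ...), one row to a line, values as JSON. send_rows: Moves the arm, as the interface text tells. Its arguments: {"type":"object","properties":{"rows":{"type":"array"},"force":{"type":"number"}},"required":["rows"]}

```bash
mkdir -p pics; python3 - <<'E'
from plant import monitor, optics
import cv2, numpy as np
s=monitor.read_state(); print(s)
for n in("side","top"):
    im=optics.snapshot(n); cv2.imwrite(f"pics/{n}0.png",im[:,:,::-1]); np.save(f"pics/{n}0.npy",im)
    c=optics.camera_info(n); print(n,np.round(c["K"],1),c["k1"],np.round(c["T"],3))
E
```

```text
{'clock': 0.0, 'q': array([-1.22378897,  0.38381746,  0.04382983,  1.5996023 , -0.01790133,
        1.1612217 , -0.04987158]), 'qvel': array([ 0.00172733, -0.00013746, -0.00092159,  0.00061696, -0.00054376,
        0.0014105 , -0.00090494]), 'tau': array([-2.87568610e-04, -4.33466470e+01,  1.02444403e+00, -2.49516463e+01,
        1.05749207e-02,  1.12703856e-02,  1.49814718e-05]), 'tcp_pos': array([0.27934782, 0.58605819, 0.30248507]), 'eef_rot': array([[-9.02741405e-01,  4.30182432e-01, -1.01574584e-03],
       [ 4.30183608e-01,  9.02738078e-01, -2.45456875e-03],
       [-1.38959903e-04, -2.65279806e-03, -9.99996472e-01]]), 'wrist_force': array([-0.27882328, -0.54195486,  0.09124583]), 'ft_torque': array([-0.02355563, -0.0022544 , -0.02648351]), 'gripper_width': 1.000869026917923}
side [[470.5   0.  278.3]
 [  0.  470.5 205.1]
 [  0.    0.    1. ]] -0.1276970282637396 [[-1.    -0.017 -0.008  0.547]
 [ 0.001 -0.504  0.864  0.88 ]
 [-0.018  0.863  0.504  0.685]
 [ 0.     0.     0.     1.   ]]
top [[436.5   0.  288.1]
 [  0.  436.5 206.6]
 [  0.    0.    1. ]] -0.02231576653547072 [[-2.000e-03  9.860e-01 -1.680e-01  3.510e-01]
 [-1.000e+00 -2.000e-03  2.000e-03 -1.300e-01]
 [ 1.000e-03  1.680e-01  9.860e-01  1.238e+00]
 [ 0.000e+00  0.000e+00  0.000e+00  1.000e+00]]
```

View pics/side0.png

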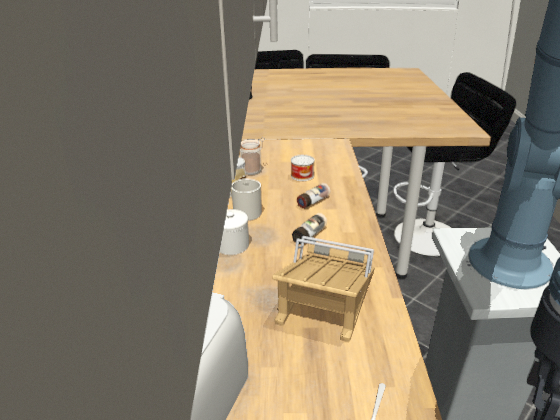

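View pics/top0.png

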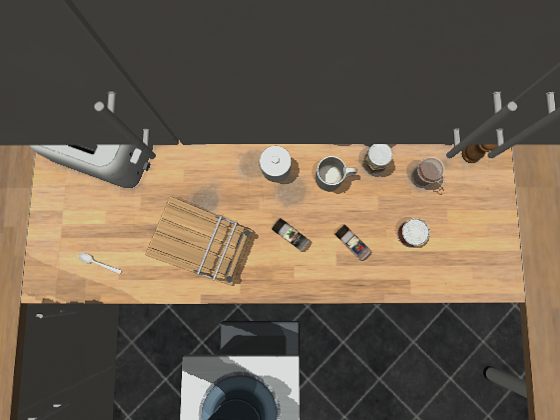

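```bash
python3 - <<'E'
import cv2
a=cv2.imread("pics/top0.png"); b=cv2.imread("pics/side0.png")
cv2.imwrite("pics/t1.png",cv2.resize(a[190:295,140:260],None,fx=5,fy=5,interpolation=cv2.INTER_CUBIC))
cv2.imwrite("pics/t2.png",cv2.resize(a[205:275,260:385],None,fx=6,fy=6,interpolation=cv2.INTER_CUBIC))
cv2.imwrite("pics/s1.png",cv2.resize(b[225:340,265:385],None,fx=5,fy=5,interpolation=cv2.INTER_CUBIC))
cv2.imwrite("pics/s2.png",cv2.resize(b[175:250,280:345],None,fx=7,fy=7,interpolation=cv2.INTER_CUBIC))
E
```

```text
(no output)
```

View pics/t1.png

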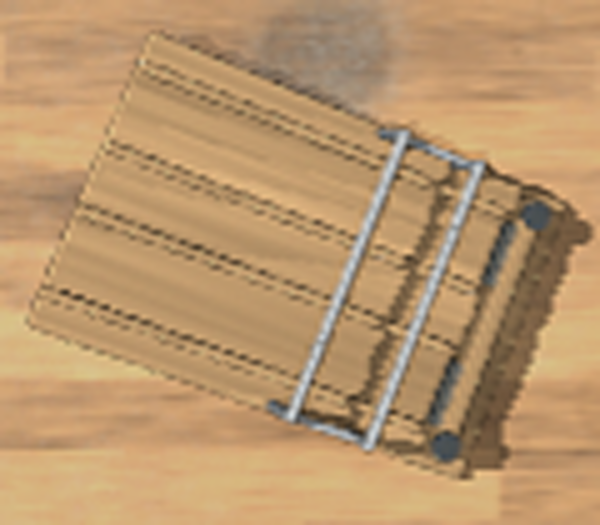

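View pics/t2.png

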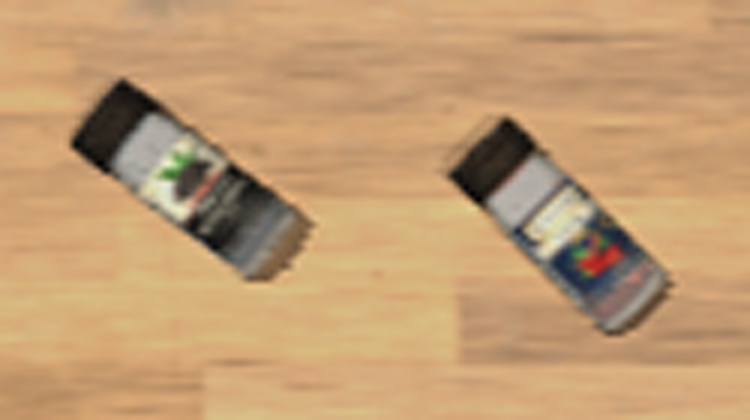

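View pics/s1.png

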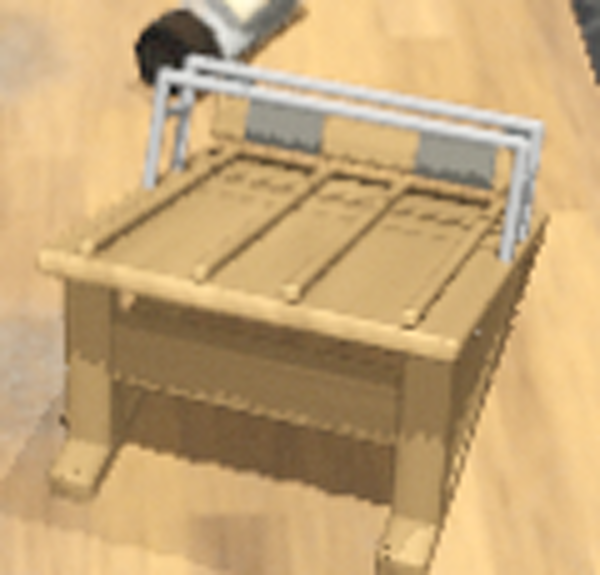

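View pics/s2.png

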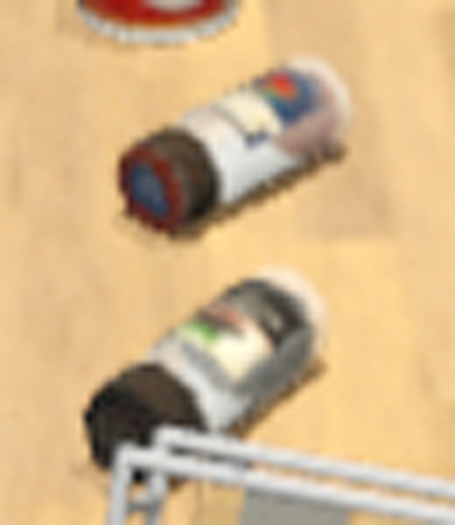

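```bash
cat > h.py <<'E'
import numpy as np, cv2
from plant import optics, monitor
C={n:optics.camera_info(n) for n in("side","top")}
def ray(n,u,v):
    c=C[n];K=c["K"];xd=(u-K[0,2])/K[0,0];yd=(v-K[1,2])/K[1,1]
    rd=np.hypot(xd,yd);r=rd
    for _ in range(30): r=rd/(1+c["k1"]*r*r)
    s=r/rd if rd>0 else 1
    d=c["T"][:3,:3]@np.array([xd*s,-yd*s,-1.]);return c["T"][:3,3],d
def plane(n,u,v,z):
    o,d=ray(n,u,v);return o+d*(z-o[2])/d[2]
def proj(n,p):
    c=C[n];q=np.linalg.inv(c["T"])@np.r_[p,1];x,y=q[0]/-q[2],-q[1]/-q[2];f=1+c["k1"]*(x*x+y*y)
    return c["K"][0,0]*x*f+c["K"][0,2],c["K"][1,1]*y*f+c["K"][1,2]
t=np.radians(25);ct,st=np.cos(t),np.sin(t)
def fit2(A,B):
    a=A-A.mean(0);b=B-B.mean(0);th=np.arctan2((a[:,0]*b[:,1]-a[:,1]*b[:,0]).sum(),(a*b).sum())
    R=np.array([[np.cos(th),-np.sin(th)],[np.sin(th),np.cos(th)]]);o=B.mean(0)-R@A.mean(0)
    return th,o,np.linalg.norm(A@R.T+o-B,axis=1)
E
python3 - <<'E'
from h import *
def cr(pts,s,ox,oy): return [((u+.5)/s-.5+ox,(v+.5)/s-.5+oy) for u,v in pts]
loc=np.array([[98,-82,0],[98,82,0],[-36,-78,49],[-36,78,49],[-80,-78,49],[-80,78,49]])/1000
h=0.081+loc[:,0]*st+loc[:,2]*ct
A=np.c_[loc[:,0]*ct-loc[:,2]*st,loc[:,1]]
P={"top":cr([(152,32),(28,322),(405,133),(292,418),(480,165),(370,445)],5,140,190),
"side":cr([(42,254),(458,345),(165,75),(527,145),(190,62),(540,125)],5,265,225)}
for n in P:
    B=np.array([plane(n,*p,z)[:2] for p,z in zip(P[n],h)])
    th,o,e=fit2(A,B);print(n,th,np.degrees(th),o,np.round(e*1000,1))
J={"top":[cr(x,6,260,205) for x in([(125,80),(72,143),(312,222),(255,282)],[(508,118),(448,175),(670,285),(610,335)])]}
for n in J:
  for q in J[n]:
    B=np.array([plane(n,*p,.0204)[:2] for p in q]);c=B[:2].mean(0);b=B[2:].mean(0);d=c-b
    print(n,"cap",c,"base",b,"mid",(b+c)/2,"len",np.linalg.norm(d),"ang",np.degrees(np.arctan2(d[1],d[0])),np.linalg.norm(B[0]-B[1]))
print(proj("side",(0.4,-.1,0.02)))
E
```

```text
top 1.2121790497424334 69.45274356442012 [0.46285759 0.12143191] [1.4 1.6 0.6 0.6 0.3 0.2]
side 1.2189113117986858 69.83847376681945 [0.46054002 0.12260599] [2.8 3.3 1.6 0.9 1.4 2.1]
top cap [ 0.51104167 -0.09808708] base [ 0.44508845 -0.18420119] mid [ 0.47806506 -0.14114414] len 0.10846874119181142 ang 52.55215420215599 0.03868123227894959
top cap [ 0.49420064 -0.27566037] base [ 0.41785053 -0.34915701] mid [ 0.45602559 -0.31240869] len 0.10597686073986994 ang 43.90907011463988 0.03921506568516306
(np.float64(341.1615335360798), np.float64(235.93630368039453))
```

```bash
cat >> h.py <<'E'
from scipy.spatial.transform import Rotation as Rn, Slerp
def zrot(deg): # tool down, tool x at yaw deg
    a=np.radians(deg);x=np.array([np.cos(a),np.sin(a),0]);z=np.array([0,0,-1.]);return np.c_[x,np.cross(z,x),z]
YAW=69.55;O=np.array([.462,.1219,.081])
u=np.array([np.cos(np.radians(YAW)),np.sin(np.radians(YAW)),0])
tx=ct*u+st*np.array([0,0,1]);tz=-st*u+ct*np.array([0,0,1]);ty=np.cross(tz,tx)
TR=np.c_[tx,ty,tz]
RT=np.c_[tx,-ty,-tz]
def tp(x,y,z): return O+TR@(np.array([x,y,z])/1000)
def intray(p): return (TR.T@(np.asarray(p)-O))*1000
def plan(p,R,p0=None,R0=None):
    s=monitor.read_state()
    p0=s["tcp_pos"] if p0 is None else p0;R0=s["eef_rot"] if R0 is None else R0
    a=np.linalg.norm(Rn.from_matrix(R0.T@R).as_rotvec());d=np.linalg.norm(p-p0)
    n=max(1,int(np.ceil(max(d/.119,a/.7))))
    sl=Slerp([0,1],Rn.from_matrix([R0,R]))
    for k in range(n):
        Ra=sl(k/n).as_matrix();Rb=sl((k+1)/n).as_matrix()
        sh=Ra.T@(p-p0)/n;rv=Rn.from_matrix(Ra.T@Rb).as_rotvec()
        print(np.round(np.r_[sh/.12,rv/(np.pi/4)],3).tolist(),"rows",round(max(d/n/.0417,a/n/np.radians(7.16)),1))
E
python3 - <<'E'
from h import *
B=np.array([.4781,-.1411]);a=52.55
g=B+.0155*np.array([np.cos(np.radians(a)),np.sin(np.radians(a))])
plan(np.r_[g,.16],zrot(a))
# stop pad from views (pad middle of face upper edge)
for n,pts,s,ox,oy in(("top",[(500,250),(447,390)],5,140,190),("side",[(283,128),(455,160)],5,265,225)):
  for q in pts:
    o,d=ray(n,(q[0]+.5)/s-.5+ox,(q[1]+.5)/s-.5+oy)
    zt=20/1000
    k=(zt-(o-O)@tz)/(d@tz);print(n,intray(o+k*d))
E
```

```text
[-0.59, -0.661, 0.171, -0.0, 0.0, 0.324] rows 2.6
[-0.737, -0.492, 0.171, -0.0, 0.0, 0.324] rows 2.6
[-0.837, -0.291, 0.171, -0.0, 0.0, 0.324] rows 2.6
[-0.884, -0.071, 0.17, -0.0, 0.0, 0.324] rows 2.6
[-0.873, 0.154, 0.17, -0.0, 0.0, 0.324] rows 2.6
[-0.806, 0.368, 0.17, -0.0, 0.0, 0.324] rows 2.6
[-0.688, 0.559, 0.17, -0.0, 0.0, 0.324] rows 2.6
top [-116.34168386  -42.58760801   20.        ]
top [-117.1419715    37.89496071   20.        ]
side [-117.4643398   -39.75853064   20.        ]
side [-120.53702472   40.20789601   20.        ]
```

Call:
send_rows([
  [-0.59, -0.66, 0.0, 0, 0, 0.324, 1],
  [-0.59, -0.66, 0.0, 0, 0, 0.324, 1],
  [-0.59, -0.66, 0.0, 0, 0, 0.324, 1],
], force=40)

```text
clock: 0.35
tcp_pos: [0.3114, 0.4801, 0.3025]
eef_rot: [[-0.76, 0.649, 0.0], [0.649, 0.76, -0.005], [-0.003, -0.004, -1.0]]
wrist_force: [1.8, -1.4, 0.1]
gripper_width: 0.999
```

Call:
send_rows([
  [-0.737, -0.492, 0.0, 0, 0, 0.324, 1],
  [-0.737, -0.492, 0.0, 0, 0, 0.324, 1],
  [-0.737, -0.492, 0.0, 0, 0, 0.324, 1],
])

```text
clock: 0.6
tcp_pos: [0.3408, 0.3772, 0.303]
eef_rot: [[-0.571, 0.821, -0.001], [0.821, 0.571, -0.004], [-0.003, -0.003, -1.0]]
wrist_force: [-0.0, -0.3, -0.7]
gripper_width: 1.002
```

Call:
send_rows([
  [-0.837, -0.291, 0.0, 0, 0, 0.324, 1],
  [-0.837, -0.291, 0.0, 0, 0, 0.324, 1],
  [-0.837, -0.291, 0.0, 0, 0, 0.324, 1],
])

```text
clock: 0.85
tcp_pos: [0.3699, 0.2752, 0.3032]
eef_rot: [[-0.346, 0.938, -0.001], [0.938, 0.346, -0.003], [-0.002, -0.002, -1.0]]
wrist_force: [1.3, 0.7, -0.2]
gripper_width: 1.004
```

Call:
send_rows([
  [-0.884, -0.071, 0.0, 0, 0, 0.324, 1],
  [-0.884, -0.071, 0.0, 0, 0, 0.324, 1],
  [-0.884, -0.071, 0.0, 0, 0, 0.324, 1],
])

```text
clock: 1.1
tcp_pos: [0.3991, 0.1733, 0.3034]
eef_rot: [[-0.099, 0.995, -0.001], [0.995, 0.099, -0.002], [-0.002, -0.001, -1.0]]
wrist_force: [0.3, 0.4, -0.1]
gripper_width: 1.0
```

Call:
send_rows([
  [-0.873, 0.154, 0.2, 0, 0, 0.324, 1],
  [-0.873, 0.154, 0.2, 0, 0, 0.324, 1],
  [-0.873, 0.154, 0.2, 0, 0, 0.324, 1],
])

```text
clock: 1.35
tcp_pos: [0.428, 0.0718, 0.279]
eef_rot: [[0.154, 0.988, -0.001], [0.988, -0.154, -0.001], [-0.001, -0.001, -1.0]]
wrist_force: [-0.5, 0.6, 0.1]
gripper_width: 0.999
```

Call:
send_rows([
  [-0.806, 0.368, 0.3, 0, 0, 0.324, 1],
  [-0.806, 0.368, 0.3, 0, 0, 0.324, 1],
  [-0.806, 0.368, 0.3, 0, 0, 0.324, 1],
])

```text
clock: 1.6
tcp_pos: [0.4574, -0.0296, 0.243]
eef_rot: [[0.397, 0.918, -0.0], [0.918, -0.397, -0.001], [-0.001, 0.0, -1.0]]
wrist_force: [0.1, 0.6, 0.1]
gripper_width: 1.002
```

Call:
send_rows([
  [-0.688, 0.559, 0.5, 0, 0, 0.324, 1],
  [-0.688, 0.559, 0.5, 0, 0, 0.324, 1],
  [-0.688, 0.559, 0.5, 0, 0, 0.324, 1],
  [-0.688, 0.559, 0.5, 0, 0, 0.324, 1],
])

```text
clock: 1.93
tcp_pos: [0.4851, -0.1358, 0.1804]
eef_rot: [[0.618, 0.786, -0.006], [0.786, -0.618, -0.007], [-0.009, -0.0, -1.0]]
wrist_force: [-0.3, -1.1, 0.4]
gripper_width: 0.996
```

```bash
python3 - <<'E'
from h import *
B=np.array([.4781,-.1411]);a=52.55
g=B+.0155*np.array([np.cos(np.radians(a)),np.sin(np.radians(a))])
print(monitor.read_state()["tcp_pos"],g)
plan(np.r_[g,.0804],zrot(a))
im=optics.snapshot("top");cv2.imwrite("pics/t3.png",cv2.resize(im[190:290,200:360,::-1],None,fx=5,fy=5))
E
```

```text
[ 0.48505071 -0.13584454  0.18040998] [ 0.48752507 -0.12879479]
[0.067, -0.02, 0.833, -0.001, 0.012, -0.016] rows 2.4
```

View pics/t3.png

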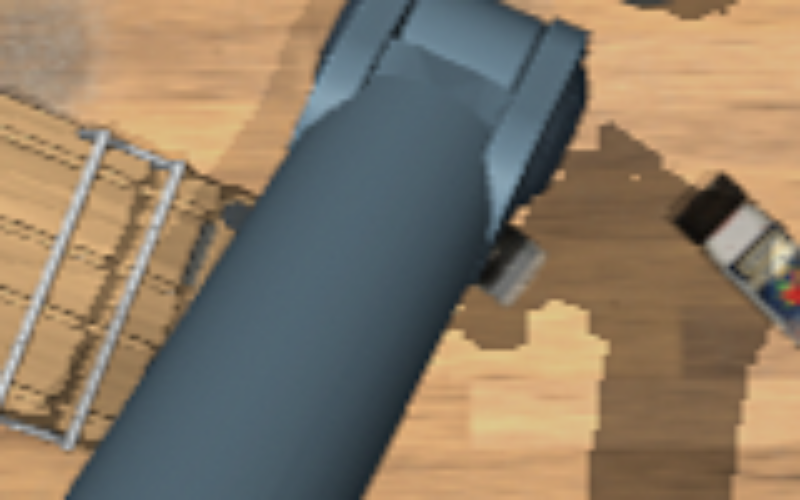

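The arm hides most of jar 1, but its base end is still at the same place (crop 515,265), so I descend.

Call:
send_rows([
  [0.067, -0.02, 0.5, 0, 0.012, -0.016, 1],
  [0.067, -0.02, 0.833, 0, 0.012, -0.016, 1],
  [0.067, -0.02, 0.833, 0, 0.012, -0.016, 1],
  [0.067, -0.02, 0.833, 0, 0.012, -0.016, 1],
])

```text
clock: 2.32
tcp_pos: [0.4869, -0.1173, 0.0802]
eef_rot: [[0.597, 0.802, -0.004], [0.802, -0.597, 0.01], [0.006, -0.009, -1.0]]
wrist_force: [-0.7, 0.6, -0.7]
gripper_width: 1.0
```

```bash
python3 - <<'E'
from h import *
im=optics.snapshot("side");cv2.imwrite("pics/s3.png",cv2.resize(im[150:270,250:370,::-1],None,fx=5,fy=5))
print(monitor.read_state()["tcp_pos"])
E
```

```text
[ 0.48870938 -0.11828394  0.08245067]
```

View pics/s3.png

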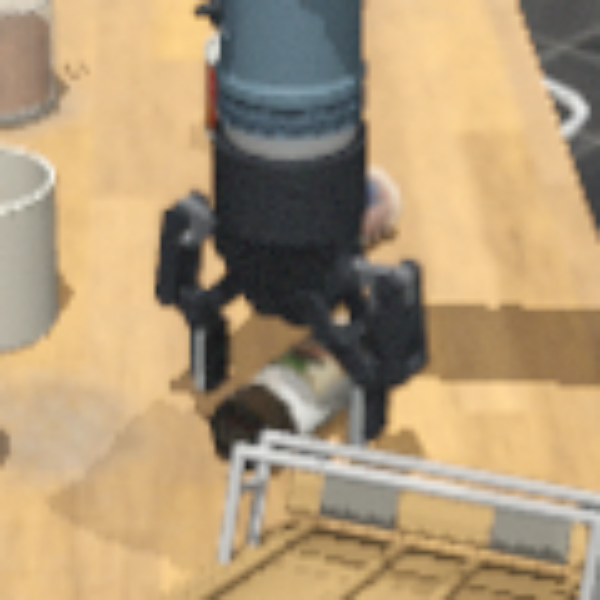

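Jar 1 is straddled (fingertips at crop 210,380 and 365,435). The TCP is about 9 mm toward the cap, so I correct that before closing.

Call:
send_rows([
  [0, 0, 0, 0, 0, 0, 1],
  [0, 0, 0, 0, 0, 0, 1],
])

```text
clock: 2.53
tcp_pos: [0.492, -0.12, 0.0859]
eef_rot: [[0.599, 0.801, 0.01], [0.801, -0.599, 0.008], [0.012, 0.003, -1.0]]
wrist_force: [0.1, 0.7, -0.3]
gripper_width: 0.994
```

```bash
python3 - <<'E'
from h import *
B=np.array([.4781,-.1411]);a=52.55
g=B+.0155*np.array([np.cos(np.radians(a)),np.sin(np.radians(a))])
print(monitor.read_state()["tcp_pos"],g)
plan(np.r_[g,.0804],zrot(a))
E
```

```text
[ 0.49202937 -0.12003994  0.08592526] [ 0.48752507 -0.12879479]
[-0.081, 0.013, 0.045, 0.004, -0.015, 0.015] rows 0.3
```

Call:
send_rows([
  [-0.081, 0.013, 0.045, 0.004, -0.01, 0.015, 1],
  [-0.081, 0.013, 0.045, 0.004, -0.01, 0.015, 1],
  [-0.081, 0.013, 0.045, 0.004, -0.01, 0.015, 1],
  [-0.081, 0.013, 0.045, 0.004, -0.01, 0.015, 1],
  [-0.081, 0.013, 0.045, 0.004, -0.01, 0.015, 1],
])

```text
clock: 2.95
tcp_pos: [0.486, -0.129, 0.0787]
eef_rot: [[0.609, 0.793, -0.001], [0.793, -0.609, 0.003], [0.002, -0.003, -1.0]]
wrist_force: [-0.3, 0.6, -0.1]
gripper_width: 1.002
```

```bash
python3 - <<'E'
from h import *
B=np.array([.4781,-.1411]);a=52.55
g=B+.0155*np.array([np.cos(np.radians(a)),np.sin(np.radians(a))])
print(monitor.read_state()["tcp_pos"],g)
plan(np.r_[g,.0804],zrot(a))
E
```

```text
[ 0.48595494 -0.12897318  0.07874199] [ 0.48752507 -0.12879479]
[0.009, 0.009, -0.014, -0.003, -0.003, -0.001] rows 0.1
```

Close.

Call:
send_rows([
  [0.0, 0.0, -0.012, 0, 0, 0, 0.7],
  [0.0, 0.0, -0.012, 0, 0, 0, 0.4],
  [0.0, 0.0, -0.012, 0, 0, 0, 0.2],
  [0.0, 0.0, -0.012, 0, 0, 0, 0],
  [0.0, 0.0, -0.012, 0, 0, 0, 0],
  [0.0, 0.0, -0.012, 0, 0, 0, 0],
  [0.0, 0.0, -0.012, 0, 0, 0, 0],
  [0.0, 0.0, -0.012, 0, 0, 0, 0],
], force=40)

```text
clock: 3.62
tcp_pos: [0.4859, -0.1289, 0.0801]
eef_rot: [[0.609, 0.793, -0.001], [0.793, -0.609, 0.003], [0.002, -0.003, -1.0]]
wrist_force: [-1.5, 0.1, 5.6]
gripper_width: 0.463
```

Call:
send_rows([
  [0, 0, -0.2, 0, 0, 0, 0],
  [0, 0, -0.4, 0, 0, 0, 0],
  [0, 0, -0.7, 0, 0, 0, 0],
  [0, 0, -1, 0, 0, 0, 0],
  [0, 0, -1, 0, 0, 0, 0],
  [0, 0, -1, 0, 0, 0, 0],
  [0, 0, -1, 0, 0, 0, 0],
])

```text
clock: 4.2
tcp_pos: [0.4852, -0.1288, 0.199]
eef_rot: [[0.608, 0.794, -0.003], [0.794, -0.608, 0.004], [0.001, -0.005, -1.0]]
wrist_force: [-0.2, -0.1, -2.9]
gripper_width: 0.461
```

```bash
python3 - <<'E'
from h import *
im=optics.snapshot("side");cv2.imwrite("pics/s4.png",cv2.resize(im[130:270,240:380,::-1],None,fx=4,fy=4))
s=monitor.read_state();print(s["tcp_pos"],s["eef_rot"].round(3),s["gripper_width"],s["wrist_force"])
E
```

```text
[ 0.48458878 -0.12872462  0.1982776 ] [[ 0.608  0.794 -0.005]
 [ 0.794 -0.608  0.004]
 [-0.    -0.006 -1.   ]] 0.46265683261810997 [-0.70132065  0.20265997 -1.97718656]
```

View pics/s4.png

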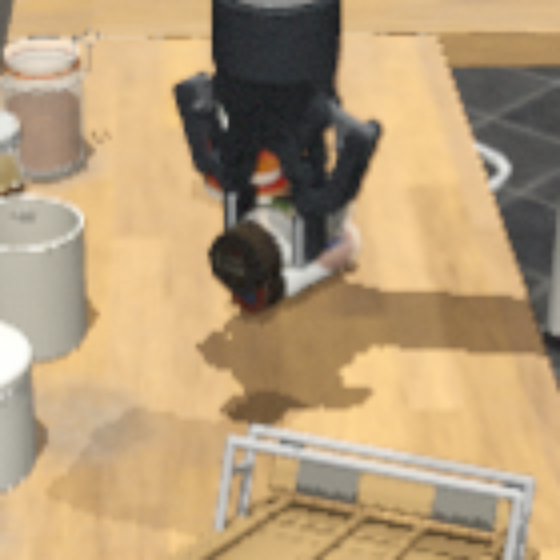

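Jar 1 is held by the pads near its cap (cap at crop 245,255); the red and blue patch behind it is jar 2. Next I move over the far lane.

```bash
python3 - <<'E'
from h import *
s=monitor.read_state()
p1=np.array([.485,-.129,.27])
print(tp(42,-40,160),tp(42,-40,80))
plan(p1,s["eef_rot"])
plan(tp(42,-40,160),RT,p1,s["eef_rot"])
E
```

```text
[0.48915323 0.08023298 0.24375921] [0.50096591 0.11191168 0.17125459]
[0.0, 0.001, -0.598, 0.0, 0.0, 0.0] rows 1.7
[0.702, -0.516, 0.112, 0.038, 0.275, -0.187] rows 2.5
[0.728, -0.405, 0.281, 0.038, 0.275, -0.187] rows 2.5
```

Call:
send_rows([
  [0, 0, -0.3, 0, 0, 0, 0],
  [0, 0, -0.6, 0, 0, 0, 0],
  [0, 0, -0.6, 0, 0, 0, 0],
])

```text
clock: 4.5
tcp_pos: [0.489, -0.1308, 0.2759]
eef_rot: [[0.609, 0.793, 0.007], [0.793, -0.609, 0.002], [0.006, 0.004, -1.0]]
wrist_force: [2.2, -0.2, -0.4]
gripper_width: 0.466
```

Call:
send_rows([
  [0.2, -0.15, 0.03, 0.01, 0.09, -0.06, 0],
  [0.45, -0.34, 0.07, 0.025, 0.18, -0.12, 0],
  [0.702, -0.516, 0.112, 0.038, 0.275, -0.187, 0],
  [0.702, -0.516, 0.112, 0.038, 0.275, -0.187, 0],
])

```text
clock: 4.83
tcp_pos: [0.4851, -0.0184, 0.2551]
eef_rot: [[0.47, 0.879, 0.082], [0.855, -0.476, 0.204], [0.219, -0.026, -0.975]]
wrist_force: [-0.6, 0.3, -1.9]
gripper_width: 0.46
```

Call:
send_rows([
  [0.24, -0.13, 0.09, 0.01, 0.09, -0.06, 0],
  [0.48, -0.27, 0.18, 0.025, 0.18, -0.12, 0],
  [0.65, -0.36, 0.25, 0.038, 0.275, -0.187, 0],
  [0.728, -0.405, 0.281, 0.038, 0.275, -0.187, 0],
  [0.728, -0.405, 0.281, 0.038, 0.275, -0.187, 0],
  [0.728, -0.405, 0.281, 0.038, 0.275, -0.187, 0],
  [0.728, -0.405, 0.281, 0.038, 0.275, -0.187, 0],
  [0.728, -0.405, 0.281, 0.038, 0.275, -0.187, 0],
])

```text
clock: 5.5
tcp_pos: [0.491, 0.0782, 0.2459]
eef_rot: [[0.318, 0.936, 0.152], [0.849, -0.352, 0.394], [0.422, 0.004, -0.907]]
wrist_force: [-0.3, -0.3, -1.0]
gripper_width: 0.463
```

```bash
python3 - <<'E'
from h import *
for n in("top","side"):
    im=optics.snapshot(n)
    c=im[190:295,140:260] if n=="top" else im[215:335,260:385]
    cv2.imwrite(f"pics/{n}5.png",cv2.resize(c[:,:,::-1],None,fx=5,fy=5,interpolation=cv2.INTER_CUBIC))
s=monitor.read_state();print(intray(s["tcp_pos"]),(TR.T@s["eef_rot"]).round(3),s["gripper_width"],s["wrist_force"],s["clock"])
plan(tp(42,-40,90),RT)
E
```

```text
[ 42.0714783  -42.23782102 162.48910386] [[ 1.    -0.001  0.   ]
 [-0.001 -1.    -0.004]
 [ 0.     0.004 -1.   ]] 0.46505281401994947 [ 0.67675299  0.08947499 -1.37459205] 5.6
[-0.001, -0.021, 0.604, 0.005, -0.0, -0.001] rows 1.7
```

View pics/top5.png

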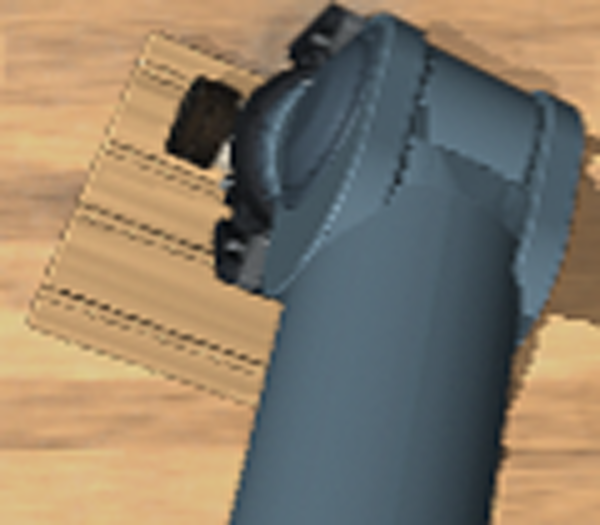

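View pics/side5.png

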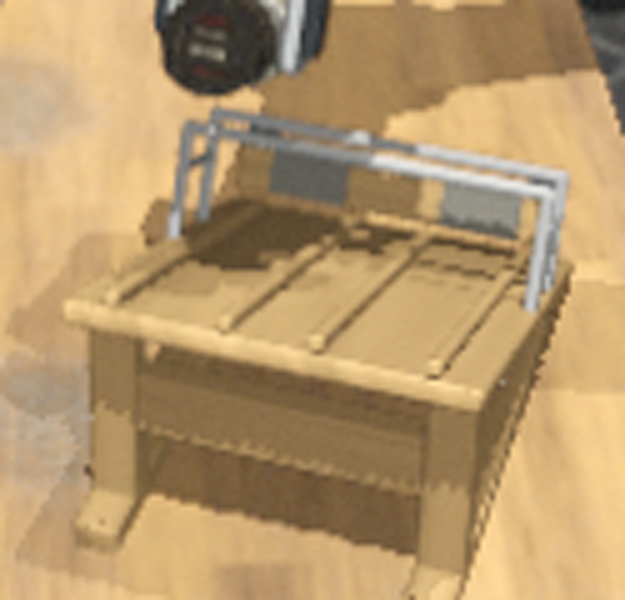

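The jar hangs over the far lane, cap up the slope: side view cap face centre (crop 220,45), top view cap at (205,120). I check these against the projected positions.

```bash
python3 - <<'E'
from h import *
s=monitor.read_state()
R=s["eef_rot"];p=s["tcp_pos"]
for g in(67,):
  c=p+R@np.array([.105-g/1000,0,.0596])
  b=p+R@np.array([.084-g/1000,0,.0596])
  for n,ox,oy in(("side",260,215),("top",140,190)):
    for q in(c,b):
      U=proj(n,q);print(n,[(U[0]+.5-ox)*5,(U[1]+.5-oy)*5])
  print(intray(c))
# rays: top and side of cap face center: offset from prediction
for n,q,ox,oy in(("side",(220,45),260,215),):
  o,d=ray(n,(q[0]+.5)/5-.5+ox,(q[1]+.5)/5-.5+oy)
  k=(80e-3-(o-O)@tx)/(d@tx);print(intray(o+k*d))
for q in((205,78),(168,150),(225,167),(240,95)):
  o,d=ray("top",(q[0]+.5)/5-.5+140,(q[1]+.5)/5-.5+190)
  k=(102e-3-(o-O)@tz)/(d@tz);print(intray(o+k*d))
E
```

```text
side [np.float64(208.37534780969605), np.float64(46.34989325369844)]
side [np.float64(223.55483943322952), np.float64(40.57681411883095)]
top [np.float64(186.41009251493315), np.float64(115.74616398736751)]
top [np.float64(227.376827226948), np.float64(132.20189397096533)]
[ 80.08262555 -42.5090563  102.89682989]
[ 80.         -37.91440947 104.02172739]
[ 78.39852916 -62.49887373 102.        ]
[ 81.4299799  -24.05766372 102.        ]
[ 53.29564896 -26.48140613 102.        ]
[ 59.8486932  -61.29476152 102.        ]
```

Call:
send_rows([
  [0, -0.02, 0.3, 0.004, 0, 0, 0],
  [0, -0.02, 0.5, 0.004, 0, 0, 0],
  [0, -0.02, 0.6, 0.004, 0, 0, 0],
  [0, -0.02, 0.6, 0.004, 0, 0, 0],
  [0, -0.02, 0.6, 0.004, 0, 0, 0],
  [0, -0.02, 0.6, 0.004, 0, 0, 0],
  [0, -0.02, 0.6, 0.004, 0, 0, 0],
])

```text
clock: 6.18
tcp_pos: [0.5, 0.1082, 0.1819]
eef_rot: [[0.316, 0.937, 0.15], [0.849, -0.35, 0.397], [0.424, 0.002, -0.905]]
wrist_force: [-0.1, -0.4, -2.0]
gripper_width: 0.46
```

```bash
python3 - <<'E'
from h import *
n="side";im=optics.snapshot(n)
c=im[215:335,260:385]
cv2.imwrite(f"pics/{n}6.png",cv2.resize(c[:,:,::-1],None,fx=5,fy=5,interpolation=cv2.INTER_CUBIC))
s=monitor.read_state();print(intray(s["tcp_pos"]),(TR.T@s["eef_rot"]).round(3),TR.T@s["wrist_force"],s["clock"])
R=s["eef_rot"];p=s["tcp_pos"];U=proj(n,p+R@np.array([.038,0,.0596]));print([(U[0]+.5-260)*5,(U[1]+.5-215)*5])
plan(tp(42,-40,83),RT)
E
```

```text
[ 43.07202472 -40.26282698  91.17728988] [[ 1.     0.     0.002]
 [ 0.    -1.    -0.002]
 [ 0.002  0.002 -1.   ]] [-1.21868866 -0.80341706 -0.59409706] 6.2333
[np.float64(187.2151770008432), np.float64(231.65502011111954)]
[-0.009, -0.002, 0.068, 0.002, -0.003, 0.001] rows 0.2
```

View pics/side6.png

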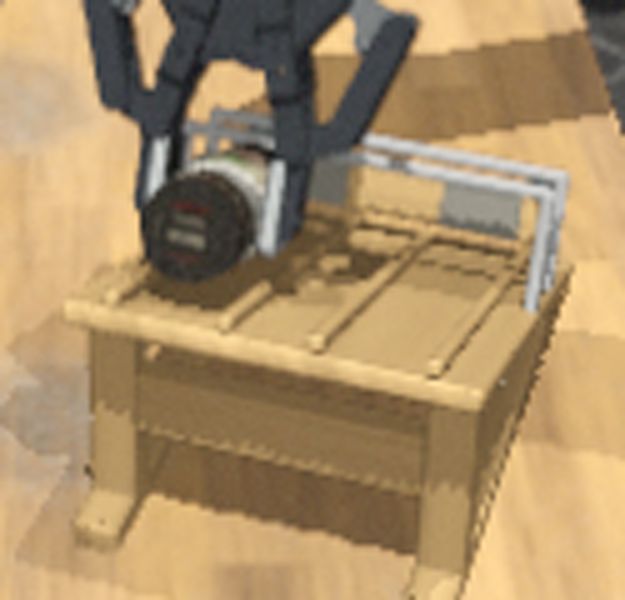

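```bash
python3 - <<'E'
from h import *
for y in(-62.5,-17.5,17.5,62.5):
  U=proj("side",tp(97,y,7));print(y,[(U[0]+.5-260)*5,(U[1]+.5-215)*5])
U=proj("side",tp(81,-40,30.7));print([(U[0]+.5-260)*5,(U[1]+.5-215)*5])
for q in((112,294),(225,322),(317,342),(436,368)):
  o,d=ray("side",(q[0]+.5)/5-.5+260,(q[1]+.5)/5-.5+215)
  k=(7e-3-(o-O)@tz)/(d@tz);print(intray(o+k*d))
for q in((142,63),(163,75),(107,145),(123,155),(80,208),(97,218),(43,292),(60,300)):  # t1 rails ends
  o,d=ray("top",(q[0]+.5)/5-.5+140,(q[1]+.5)/5-.5+190)
  k=(7e-3-(o-O)@tz)/(d@tz);print(intray(o+k*d))
E
```

```text
-62.5 [np.float64(110.60262011565186), np.float64(290.90987332926545)]
-17.5 [np.float64(224.3802521049932), np.float64(315.49467098557045)]
17.5 [np.float64(315.1881744056462), np.float64(334.963522831257)]
62.5 [np.float64(434.8362185765771), np.float64(360.40555413466166)]
[np.float64(187.91333315892103), np.float64(234.18370640664477)]
[101.38398046 -60.26502815   7.        ]
[106.14418358 -14.46914367   7.        ]
[106.41114116  20.66103449   7.        ]
[107.1961464  65.0545699   7.       ]
[ 96.68652292 -64.3940853    7.        ]
[ 84.48100766 -62.73608845   7.        ]
[ 96.85817069 -18.61862066   7.        ]
[ 87.45761825 -16.83102295   7.        ]
[97.05362381 16.1918041   7.        ]
[87.23455398 17.88617325  7.        ]
[97.7893623  62.27893725  7.        ]
[88.42330598 63.15129965  7.        ]
```

```bash
python3 - <<'E'
from h import *
im=optics.snapshot("side")
c=im[240:280,280:325]
r=cv2.resize(c[:,:,::-1],None,fx=14,fy=14,interpolation=cv2.INTER_NEAREST)
s=monitor.read_state();R=s["eef_rot"];p=s["tcp_pos"]
print(intray(p))
for x in(38,17):
  pts=[proj("side",p+R@np.array([x/1000,.0204*np.cos(a),.0596+.0204*np.sin(a)])) for a in np.linspace(0,6.28,24)]
  for U in pts: cv2.circle(r,(int((U[0]+.5-280)*14),int((U[1]+.5-240)*14)),2,(0,0,255) if x==38 else (0,255,0),-1)
cv2.imwrite("pics/s7.png",r)
E
```

```text
[ 43.10698006 -40.06762864  91.02276782]
```

View pics/s7.png

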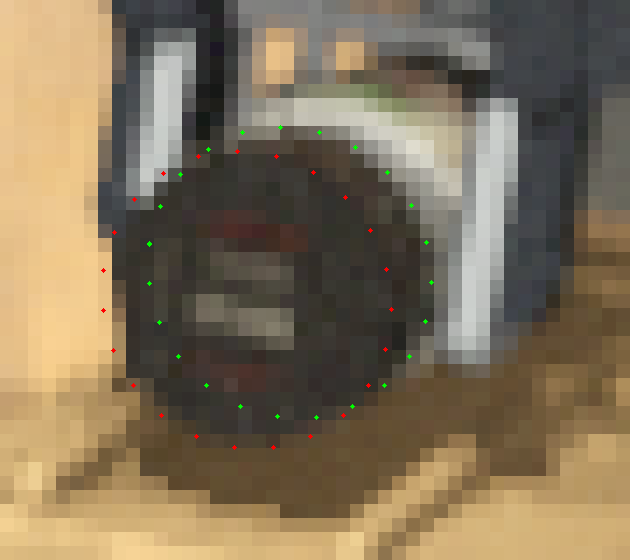

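The cap face text (centre 245,285) sits on the predicted centre (247,300) within about 1 pixel, so the alignment is good. I lower slowly, feeling for contact.

Call:
send_rows([
  [0, 0, 0.03, 0, 0, 0, 0],
  [0, 0, 0.05, 0, 0, 0, 0],
  [0, 0, 0.065, 0, 0, 0, 0],
  [0, 0, 0.065, 0, 0, 0, 0],
  [0, 0, 0.065, 0, 0, 0, 0],
  [0, 0, 0.065, 0, 0, 0, 0],
])

```text
clock: 6.78
tcp_pos: [0.5, 0.1121, 0.1732]
eef_rot: [[0.316, 0.937, 0.147], [0.849, -0.348, 0.397], [0.423, -0.001, -0.906]]
wrist_force: [0.6, 0.0, -1.4]
gripper_width: 0.466
```

```bash
cat > st.py <<'E'
from h import *
s=monitor.read_state();print(intray(s["tcp_pos"]).round(1),(TR.T@s["eef_rot"]).round(3).tolist(),"F",(TR.T@s["wrist_force"]).round(1),s["ft_torque"].round(2),s["gripper_width"],s["clock"])
E
python3 st.py
```

```text
[ 42.7 -39.   81.9] [[1.0, 0.001, 0.0], [0.001, -1.0, 0.001], [0.0, -0.001, -1.0]] F [-0.4 -0.6 -1.4] [-0.55  0.23 -0.02] 0.46596287940626085 6.7833
```

Call:
send_rows([
  [0, 0, 0.012, 0, 0, 0, 0],
  [0, 0, 0.012, 0, 0, 0, 0],
  [0, 0, 0.012, 0, 0, 0, 0],
])

```text
clock: 7.03
tcp_pos: [0.5002, 0.1127, 0.172]
eef_rot: [[0.316, 0.937, 0.147], [0.849, -0.348, 0.397], [0.423, -0.001, -0.906]]
wrist_force: [-0.3, 0.5, -1.6]
gripper_width: 0.456
```

```bash
python3 st.py
```

```text
[ 42.7 -39.   80.4] [[1.0, 0.001, 0.0], [0.001, -1.0, 0.001], [0.0, -0.001, -1.0]] F [-0.4  0.4 -1.6] [-0.57  0.21 -0.02] 0.45612313891444417 7.0333
```

Call:
send_rows([
  [0, 0.006, 0.01, 0, 0, 0, 0],
  [0, 0.006, 0.01, 0, 0, 0, 0],
  [0, 0.006, 0.01, 0, 0, 0, 0],
])

```text
clock: 7.28
tcp_pos: [0.5011, 0.1128, 0.171]
eef_rot: [[0.316, 0.937, 0.147], [0.849, -0.348, 0.397], [0.423, -0.0, -0.906]]
wrist_force: [-0.7, -0.3, 0.1]
gripper_width: 0.463
```

```bash
python3 st.py
```

```text
[ 42.8 -39.8  79.4] [[1.0, 0.001, 0.001], [0.001, -1.0, 0.001], [0.001, -0.001, -1.0]] F [-0.4  0.5  0.3] [-0.5   0.23  0.04] 0.463057724482977 7.2833
```

Call:
send_rows([
  [0, 0, 0.01, 0, 0, 0, 0],
  [0, 0, 0.01, 0, 0, 0, 0],
  [0, 0, 0.01, 0, 0, 0, 0],
])

```text
clock: 7.53
tcp_pos: [0.5012, 0.1128, 0.1709]
eef_rot: [[0.316, 0.937, 0.147], [0.849, -0.348, 0.398], [0.424, -0.001, -0.905]]
wrist_force: [-5.2, -3.4, 8.9]
gripper_width: 0.463
```

```bash
python3 st.py;python3 - <<'E'
from h import *
im=optics.snapshot("side")
cv2.imwrite("pics/s8.png",cv2.resize(im[225:305,265:345,::-1],None,fx=7,fy=7,interpolation=cv2.INTER_CUBIC))
E
```

```text
[ 42.7 -39.9  79.3] [[1.0, 0.0, 0.002], [0.0, -1.0, 0.002], [0.002, -0.002, -1.0]] F [-0.8  3.6 10.2] [-0.4   0.88  0.39] 0.4627251955673237 7.5333
```

View pics/s8.png

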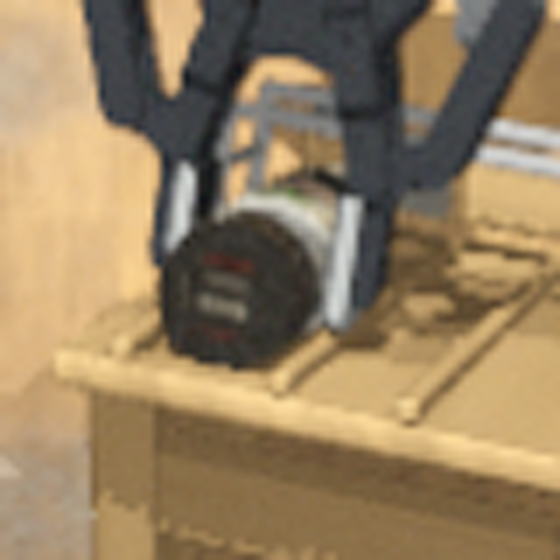

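Contact felt at the expected height (TCP 79.3 mm above the board). I ease off 1 mm and start sliding down the lane.

Call:
send_rows([
  [0, -0.005, -0.015, 0, 0, 0, 0],
  [0, -0.005, -0.015, 0, 0, 0, 0],
  [-0.03, -0.005, -0.015, 0, 0, 0, 0],
  [-0.06, -0.005, -0.015, 0, 0, 0, 0],
  [-0.1, -0.005, -0.015, 0, 0, 0, 0],
  [-0.13, -0.005, -0.015, 0, 0, 0, 0],
  [-0.16, -0.005, -0.015, 0, 0, 0, 0],
  [-0.16, -0.005, -0.015, 0, 0, 0, 0],
])

```text
clock: 8.25
tcp_pos: [0.4938, 0.0954, 0.1626]
eef_rot: [[0.318, 0.937, 0.146], [0.849, -0.35, 0.396], [0.422, -0.001, -0.907]]
wrist_force: [0.3, 0.5, -1.7]
gripper_width: 0.465
```

```bash
python3 st.py
```

```text
[ 22.1 -39.   79.8] [[1.0, -0.001, -0.001], [-0.001, -1.0, 0.001], [-0.001, -0.001, -1.0]] F [-0.2 -0.2 -1.7] [-0.55  0.18  0.04] 0.4650330386572623 8.25
```

Base is now at about x = -46, past the upper rod with no contact. Continuing.

Call:
send_rows([
  [-0.03, 0.004, 0, 0, 0, 0, 0],
  [-0.06, 0.004, 0, 0, 0, 0, 0],
  [-0.1, 0.004, 0, 0, 0, 0, 0],
  [-0.13, 0.004, 0, 0, 0, 0, 0],
  [-0.16, 0.004, 0, 0, 0, 0, 0],
  [-0.16, 0.004, 0, 0, 0, 0, 0],
])

```text
clock: 8.75
tcp_pos: [0.4883, 0.0791, 0.1548]
eef_rot: [[0.317, 0.937, 0.147], [0.849, -0.35, 0.396], [0.422, -0.001, -0.906]]
wrist_force: [0.6, -0.7, -1.8]
gripper_width: 0.464
```

```bash
python3 st.py
```

```text
[  3.1 -39.6  79.9] [[1.0, -0.001, -0.0], [-0.001, -1.0, 0.001], [-0.0, -0.001, -1.0]] F [-1.1 -0.7 -1.4] [-0.57  0.27  0.05] 0.46353329719135217 8.75
```

Call:
send_rows([
  [-0.03, 0, 0, 0, 0, 0, 0],
  [-0.06, 0, 0, 0, 0, 0, 0],
  [-0.1, 0, 0, 0, 0, 0, 0],
  [-0.13, 0, 0, 0, 0, 0, 0],
  [-0.15, 0, 0, 0, 0, 0, 0],
  [-0.15, 0, 0, 0, 0, 0, 0],
  [-0.15, 0, 0, 0, 0, 0, 0],
])

```text
clock: 9.33
tcp_pos: [0.483, 0.0646, 0.1475]
eef_rot: [[0.316, 0.937, 0.147], [0.849, -0.349, 0.397], [0.423, -0.001, -0.906]]
wrist_force: [-0.3, 1.0, -1.3]
gripper_width: 0.464
```

```bash
python3 st.py;python3 - <<'E'
from h import *
im=optics.snapshot("side")
cv2.imwrite("pics/s9.png",cv2.resize(im[215:305,265:385,::-1],None,fx=6,fy=6,interpolation=cv2.INTER_CUBIC))
E
```

```text
[-13.9 -39.7  79.9] [[1.0, 0.0, 0.0], [0.0, -1.0, 0.001], [0.0, -0.001, -1.0]] F [ 0.2  0.6 -1.6] [-0.55  0.17 -0.03] 0.46401279810538676 9.3333
```

View pics/s9.png

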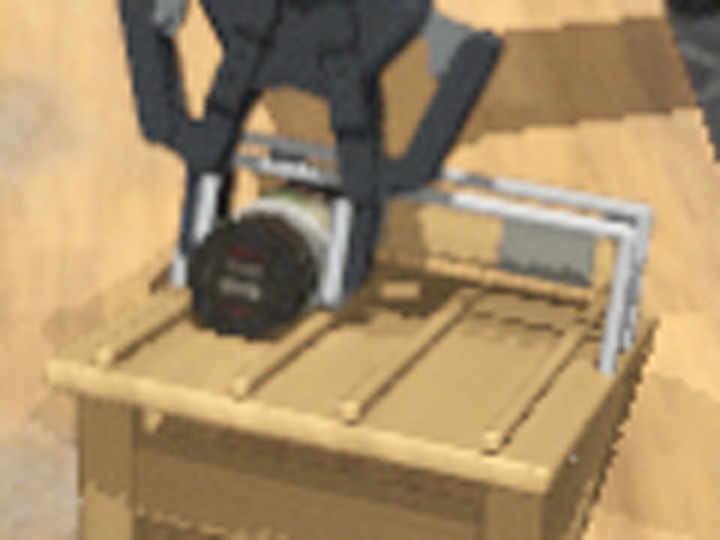

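Jar 1 is under the guard with the base near x = -81. I open partly and see whether it slides by itself.

Call:
send_rows([
  [-0.02, 0, 0.006, 0, 0, 0, 0],
  [-0.02, 0, 0.006, 0, 0, 0, 0],
  [-0.02, 0, 0.006, 0, 0, 0, 0.55],
  [-0.02, 0, 0.006, 0, 0, 0, 0.62],
  [-0.02, 0, 0.006, 0, 0, 0, 0.62],
  [-0.02, 0, 0.006, 0, 0, 0, 0.62],
  [-0.02, 0, 0.006, 0, 0, 0, 0.62],
])

```text
clock: 9.97
tcp_pos: [0.4824, 0.0631, 0.146]
eef_rot: [[0.316, 0.937, 0.147], [0.849, -0.348, 0.397], [0.423, -0.0, -0.906]]
wrist_force: [0.2, 0.4, -1.2]
gripper_width: 0.618
```

```bash
python3 st.py;python3 - <<'E'
from h import *
im=optics.snapshot("side")
cv2.imwrite("pics/s10.png",cv2.resize(im[215:305,265:385,::-1],None,fx=6,fy=6,interpolation=cv2.INTER_CUBIC))
E
```

```text
[-16.  -39.7  79.2] [[1.0, 0.001, 0.001], [0.001, -1.0, 0.001], [0.001, -0.001, -1.0]] F [-0.1 -0.1 -1.3] [-0.45  0.14 -0.01] 0.6180480478664154 9.9667
```

View pics/s10.png

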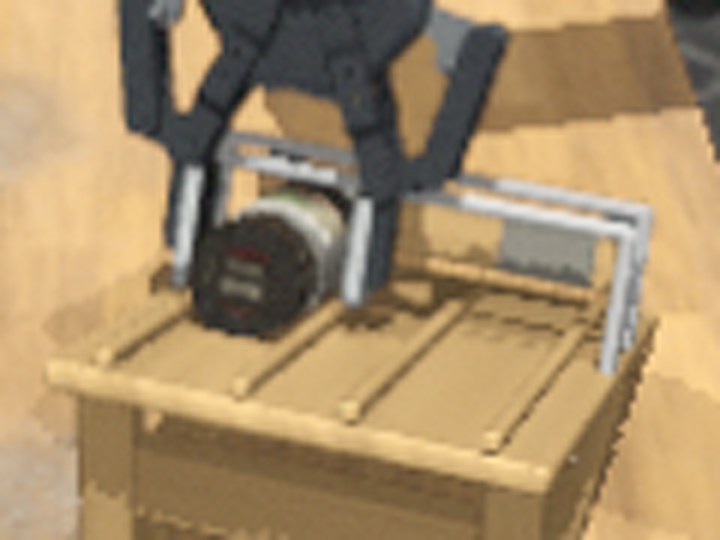

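Released; the jar stays put with its cap face at crop (255,275). Now I lift, move behind the cap, close the fingers and come down.

Call:
send_rows([
  [0, 0, -0.15, 0, 0, 0, 0.65],
  [0, 0, -0.35, 0, 0, 0, 0.65],
  [0, 0, -0.45, 0, 0, 0, 0.65],
  [0.2, 0, -0.45, 0, 0, 0, 0.65],
  [0.4, 0, -0.45, 0, 0, 0, 0.3],
  [0.57, 0, -0.45, 0, 0, 0, 0],
  [0.57, 0, -0.45, 0, 0, 0, 0],
  [0.57, 0, -0.45, 0, 0, 0, 0],
  [0.57, 0, -0.45, 0, 0, 0, 0],
])

```text
clock: 10.77
tcp_pos: [0.4955, 0.099, 0.2232]
eef_rot: [[0.316, 0.937, 0.146], [0.849, -0.349, 0.396], [0.422, -0.001, -0.907]]
wrist_force: [-0.5, 0.3, -0.7]
gripper_width: 0.001
```

```bash
python3 - <<'E'
from h import *
im=optics.snapshot("side")
cv2.imwrite("pics/s11.png",cv2.resize(im[195:305,265:385,::-1],None,fx=5,fy=5,interpolation=cv2.INTER_CUBIC))
E
python3 st.py
```

```text
[ 50.7 -39.4 133. ] [[1.0, -0.001, -0.001], [-0.001, -1.0, 0.001], [-0.001, -0.001, -1.0]] F [-0.7 -0.1  0.5] [-0.42  0.16 -0.01] -0.0013093149755715506 10.8167
```

View pics/s11.png

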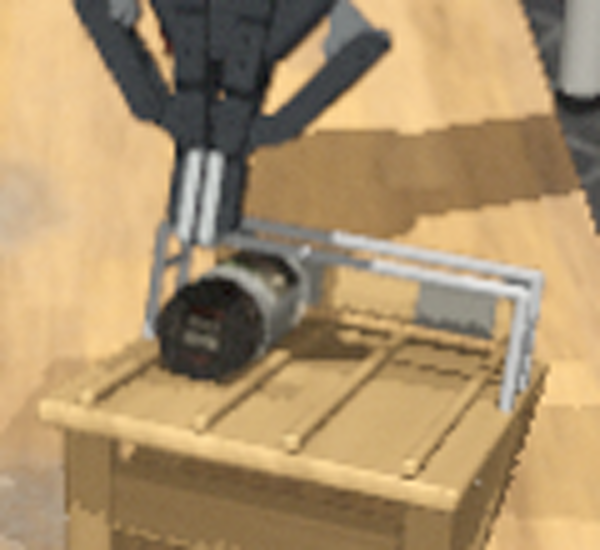

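```bash
python3 - <<'E'
from h import *
for q in((206,330),):
  o,d=ray("side",(q[0]+.5)/5-.5+265,(q[1]+.5)/5-.5+195)
  k=(20.4e-3-(o-O)@tz)/(d@tz);print(intray(o+k*d))
for x in(20,25,30):
  U=proj("side",tp(x,-40,20.4));print(x,(U[0]+.5-265)*5,(U[1]+.5-195)*5)
E
```

```text
[ 16.87836419 -39.18896059  20.4       ]
20 202.5169377778323 331.4969959211004
25 199.1664708114891 333.735758679133
30 195.7823105623865 335.99675346927654
```

Call:
send_rows([
  [0, 0.005, 0.15, 0, 0, 0, 0],
  [0, 0.005, 0.3, 0, 0, 0, 0],
  [0, 0.005, 0.39, 0, 0, 0, 0],
  [0, 0.005, 0.39, 0, 0, 0, 0],
  [0, 0.005, 0.39, 0, 0, 0, 0],
  [0, 0.005, 0.39, 0, 0, 0, 0],
])

```text
clock: 11.32
tcp_pos: [0.5036, 0.1168, 0.1815]
eef_rot: [[0.318, 0.937, 0.148], [0.849, -0.35, 0.396], [0.423, -0.0, -0.906]]
wrist_force: [1.2, 0.5, -0.2]
gripper_width: -0.001
```

```bash
python3 st.py
```

```text
[ 51.3 -40.7  86.9] [[1.0, -0.001, -0.0], [-0.001, -1.0, -0.0], [-0.0, 0.0, -1.0]] F [ 0.7 -0.9 -0.6] [-0.45  0.13 -0.05] -0.0009005476018974652 11.3167
```

Call:
send_rows([
  [-0.03, 0, 0, 0, 0, 0, 0],
  [-0.06, 0, 0, 0, 0, 0, 0],
  [-0.09, 0, 0, 0, 0, 0, 0],
  [-0.12, 0, 0, 0, 0, 0, 0],
  [-0.15, 0, 0, 0, 0, 0, 0],
  [-0.15, 0, 0, 0, 0, 0, 0],
  [-0.15, 0, 0, 0, 0, 0, 0],
])

```text
clock: 11.9
tcp_pos: [0.4977, 0.1024, 0.1737]
eef_rot: [[0.317, 0.937, 0.147], [0.849, -0.349, 0.397], [0.423, -0.001, -0.906]]
wrist_force: [0.5, 0.4, 0.2]
gripper_width: -0.003
```

```bash
python3 st.py
```

```text
[ 33.9 -40.2  86.5] [[1.0, 0.0, 0.0], [0.0, -1.0, 0.001], [0.0, -0.001, -1.0]] F [ 0.6 -0.4 -0. ] [-0.43  0.13 -0.01] -0.0026242307684778443 11.9
```

Call:
send_rows([
  [-0.03, 0, 0, 0, 0, 0, 0],
  [-0.06, 0, 0, 0, 0, 0, 0],
  [-0.09, 0, 0, 0, 0, 0, 0],
  [-0.12, 0, 0, 0, 0, 0, 0],
  [-0.12, 0, 0, 0, 0, 0, 0],
  [-0.12, 0, 0, 0, 0, 0, 0],
])

```text
clock: 12.4
tcp_pos: [0.4931, 0.0902, 0.1675]
eef_rot: [[0.317, 0.937, 0.147], [0.849, -0.349, 0.396], [0.423, -0.001, -0.906]]
wrist_force: [-0.4, -0.5, -0.2]
gripper_width: 0.002
```

```bash
python3 st.py
```

```text
[ 19.5 -40.2  86.4] [[1.0, -0.0, 0.0], [-0.0, -1.0, 0.001], [0.0, -0.001, -1.0]] F [-0.6  0.2  0.1] [-0.39  0.16 -0.06] 0.0023937203848855195 12.4
```

Call:
send_rows([
  [-0.02, 0, 0, 0, 0, 0, 0],
  [-0.04, 0, 0, 0, 0, 0, 0],
  [-0.06, 0, 0, 0, 0, 0, 0],
  [-0.06, 0, 0, 0, 0, 0, 0],
])

```text
clock: 12.73
tcp_pos: [0.4907, 0.0839, 0.1644]
eef_rot: [[0.317, 0.937, 0.147], [0.849, -0.349, 0.396], [0.423, -0.001, -0.906]]
wrist_force: [-0.0, -0.2, -0.6]
gripper_width: -0.001
```

```bash
python3 st.py; python3 - <<'E'
from h import *
im=optics.snapshot("side")
cv2.imwrite("pics/s12.png",cv2.resize(im[195:305,265:385,::-1],None,fx=5,fy=5,interpolation=cv2.INTER_CUBIC))
E
```

```text
[ 12.1 -40.2  86.4] [[1.0, 0.0, 0.0], [0.0, -1.0, 0.001], [0.0, -0.001, -1.0]] F [-0.4 -0.  -0.5] [-0.45  0.2  -0.04] -0.0013288870783233762 12.7333
```

View pics/s12.png

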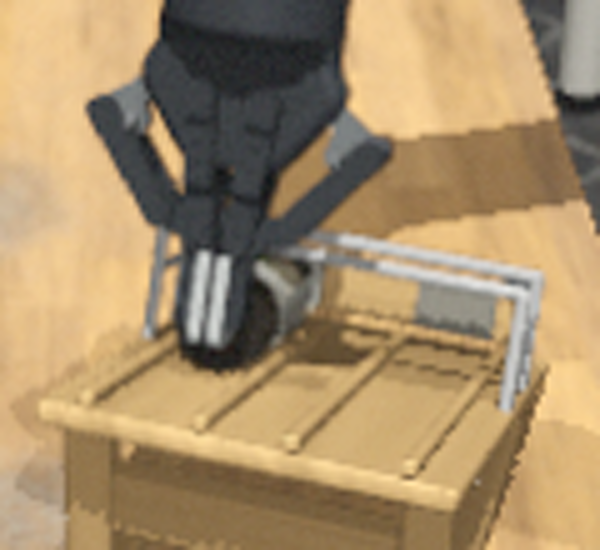

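Fingers push the cap squarely and the jar follows at well under 1 N. Next, small steps toward the stop.

Call:
send_rows([
  [-0.015, 0, 0, 0, 0, 0, 0],
  [-0.03, 0, 0, 0, 0, 0, 0],
  [-0.045, 0, 0, 0, 0, 0, 0],
  [-0.045, 0, 0, 0, 0, 0, 0],
])

```text
clock: 13.12
tcp_pos: [0.4891, 0.0794, 0.1621]
eef_rot: [[0.316, 0.937, 0.147], [0.849, -0.349, 0.396], [0.423, -0.001, -0.906]]
wrist_force: [0.0, 0.4, -0.1]
gripper_width: -0.001
```

```bash
python3 st.py
```

```text
[  6.8 -40.2  86.4] [[1.0, 0.0, 0.0], [0.0, -1.0, 0.001], [0.0, -0.001, -1.0]] F [ 0.3  0.1 -0.3] [-0.44  0.19  0.04] -0.001138102460231954 13.1167
```

Call:
send_rows([
  [-0.006, 0, 0, 0, 0, 0, 0],
  [-0.012, 0, 0, 0, 0, 0, 0],
  [-0.012, 0, 0, 0, 0, 0, 0],
])

```text
clock: 13.37
tcp_pos: [0.4888, 0.0785, 0.1617]
eef_rot: [[0.316, 0.937, 0.147], [0.849, -0.348, 0.397], [0.423, -0.0, -0.906]]
wrist_force: [0.3, -0.7, -0.4]
gripper_width: -0.003
```

```bash
python3 st.py
```

```text
[  5.8 -40.3  86.4] [[1.0, 0.001, 0.0], [0.001, -1.0, 0.001], [0.0, -0.001, -1.0]] F [-0.7 -0.5 -0.1] [-0.42  0.2  -0.06] -0.002750714875737576 13.3667
```

Call:
send_rows([
  [-0.005, 0, 0, 0, 0, 0, 0],
  [-0.005, 0, 0, 0, 0, 0, 0],
])

```text
clock: 13.53
tcp_pos: [0.4886, 0.0781, 0.1615]
eef_rot: [[0.316, 0.937, 0.147], [0.849, -0.348, 0.397], [0.423, -0.0, -0.906]]
wrist_force: [-0.7, 0.2, -0.5]
gripper_width: 0.001
```

```bash
python3 st.py
```

```text
[  5.3 -40.3  86.4] [[1.0, 0.001, 0.0], [0.001, -1.0, 0.001], [0.0, -0.001, -1.0]] F [-0.2  0.7 -0.5] [-0.41  0.17  0.03] 0.0011021190778042543 13.5333
```

Call:
send_rows([
  [-0.005, 0, 0, 0, 0, 0, 0],
  [-0.005, 0, 0, 0, 0, 0, 0],
])

```text
clock: 13.7
tcp_pos: [0.4885, 0.0776, 0.1613]
eef_rot: [[0.316, 0.937, 0.147], [0.849, -0.348, 0.397], [0.423, -0.0, -0.906]]
wrist_force: [-0.1, 0.7, -0.2]
gripper_width: -0.003
```

```bash
python3 st.py
```

```text
[  4.7 -40.3  86.4] [[1.0, 0.001, 0.0], [0.001, -1.0, 0.001], [0.0, -0.001, -1.0]] F [ 0.5  0.3 -0.4] [-0.4   0.19 -0.  ] -0.0032657401196245794 13.7
```

Call:
send_rows([
  [-0.006, 0, 0, 0, 0, 0, 0],
  [-0.006, 0, 0, 0, 0, 0, 0],
])

```text
clock: 13.87
tcp_pos: [0.4882, 0.0769, 0.1609]
eef_rot: [[0.316, 0.937, 0.147], [0.849, -0.348, 0.397], [0.423, -0.0, -0.906]]
wrist_force: [0.4, -0.5, -0.2]
gripper_width: 0.0
```

Call:
send_rows([
  [-0.006, 0, 0, 0, 0, 0, 0],
  [-0.006, 0, 0, 0, 0, 0, 0],
])

```text
clock: 14.03
tcp_pos: [0.488, 0.0763, 0.1606]
eef_rot: [[0.316, 0.937, 0.147], [0.849, -0.348, 0.397], [0.423, -0.0, -0.906]]
wrist_force: [0.3, 0.0, 0.2]
gripper_width: -0.006
```

Call:
send_rows([
  [-0.006, 0, 0, 0, 0, 0, 0],
  [-0.006, 0, 0, 0, 0, 0, 0],
])

```text
clock: 14.2
tcp_pos: [0.4877, 0.0757, 0.1603]
eef_rot: [[0.316, 0.937, 0.147], [0.849, -0.348, 0.397], [0.423, -0.0, -0.906]]
wrist_force: [0.1, 0.9, -0.0]
gripper_width: -0.002
```

```bash
python3 st.py
```

```text
[  2.4 -40.3  86.4] [[1.0, 0.001, 0.0], [0.001, -1.0, 0.001], [0.0, -0.001, -1.0]] F [ 0.8  0.2 -0.4] [-0.4   0.15  0.04] -0.002095098911712337 14.2
```

Call:
send_rows([
  [-0.006, 0, 0, 0, 0, 0, 0],
  [-0.006, 0, 0, 0, 0, 0, 0],
])

```text
clock: 14.37
tcp_pos: [0.4878, 0.0755, 0.1603]
eef_rot: [[0.315, 0.937, 0.147], [0.849, -0.348, 0.397], [0.424, -0.0, -0.906]]
wrist_force: [1.8, 0.7, 1.2]
gripper_width: -0.0
```

Call:
send_rows([
  [-0.005, 0, 0, 0, 0, 0, 0],
  [-0.005, 0, 0, 0, 0, 0, 0],
])

```text
clock: 14.53
tcp_pos: [0.4878, 0.0754, 0.1603]
eef_rot: [[0.315, 0.938, 0.148], [0.849, -0.348, 0.398], [0.424, -0.0, -0.905]]
wrist_force: [1.0, 2.5, 0.6]
gripper_width: -0.003
```

Call:
send_rows([
  [-0.005, 0, 0, 0, 0, 0, 0],
  [-0.005, 0, 0, 0, 0, 0, 0],
])

```text
clock: 14.7
tcp_pos: [0.4878, 0.0753, 0.1602]
eef_rot: [[0.315, 0.938, 0.148], [0.849, -0.347, 0.399], [0.425, -0.0, -0.905]]
wrist_force: [1.3, 5.2, 2.1]
gripper_width: 0.001
```

```bash
python3 st.py; python3 - <<'E'
from h import *
im=optics.snapshot("side")
cv2.imwrite("pics/s13.png",cv2.resize(im[195:305,265:385,::-1],None,fx=5,fy=5,interpolation=cv2.INTER_CUBIC))
E
```

```text
[  2.1 -40.5  86.4] [[1.0, 0.002, 0.003], [0.002, -1.0, 0.001], [0.003, -0.001, -1.0]] F [ 5.7  0.7 -0.3] [ 0.55 -0.22 -0.02] 0.0005602058857792268 14.7
```

View pics/s13.png

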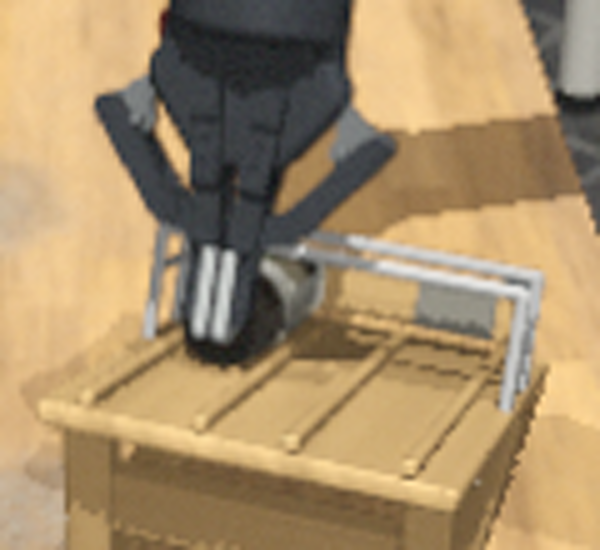

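The stop is felt: the TCP halted at x = 2.1 with force rising to 5.7 N, under the 12 N limit. I back off, lift, and head to jar 2.

Call:
send_rows([
  [0.04, 0, 0, 0, 0, 0, 0],
  [0.12, 0, 0, 0, 0, 0, 0],
  [0.25, 0, -0.1, 0, 0, 0, 0],
  [0.25, 0, -0.4, 0, 0, 0, 0.5],
  [0.25, 0, -0.7, 0, 0, 0, 1],
  [0.25, 0, -1, 0, 0, 0, 1],
  [0.25, 0, -1, 0, 0, 0, 1],
  [0.25, 0, -1, 0, 0, 0, 1],
])

```text
clock: 15.42
tcp_pos: [0.4799, 0.05, 0.2827]
eef_rot: [[0.317, 0.936, 0.152], [0.848, -0.351, 0.396], [0.425, 0.004, -0.905]]
wrist_force: [0.1, -0.0, 0.3]
gripper_width: 0.708
```

```bash
python3 st.py; python3 - <<'E'
from h import *
im=optics.snapshot("side")
cv2.imwrite("pics/s14.png",cv2.resize(im[170:305,265:385,::-1],None,fx=5,fy=5,interpolation=cv2.INTER_CUBIC))
B=np.array([.4560,-.3124]);a=43.9
g=B+.0155*np.array([np.cos(np.radians(a)),np.sin(np.radians(a))])
print(g);plan(np.r_[g,.2],zrot(a))
E
```

```text
[ 29.8 -41.9 208.6] [[1.0, -0.0, 0.002], [-0.0, -1.0, -0.004], [0.002, 0.004, -1.0]] F [ 0.1 -0.1  0.2] [-0.41  0.22 -0.04] 0.7079192292616998 15.4167
[ 0.46716854 -0.30165227]
[-0.703, 0.234, -0.142, -0.031, -0.137, 0.14] rows 2.2
[-0.683, 0.313, -0.061, -0.031, -0.137, 0.14] rows 2.2
[-0.647, 0.387, 0.019, -0.031, -0.137, 0.14] rows 2.2
[-0.594, 0.454, 0.096, -0.031, -0.137, 0.14] rows 2.2
```

View pics/s14.png

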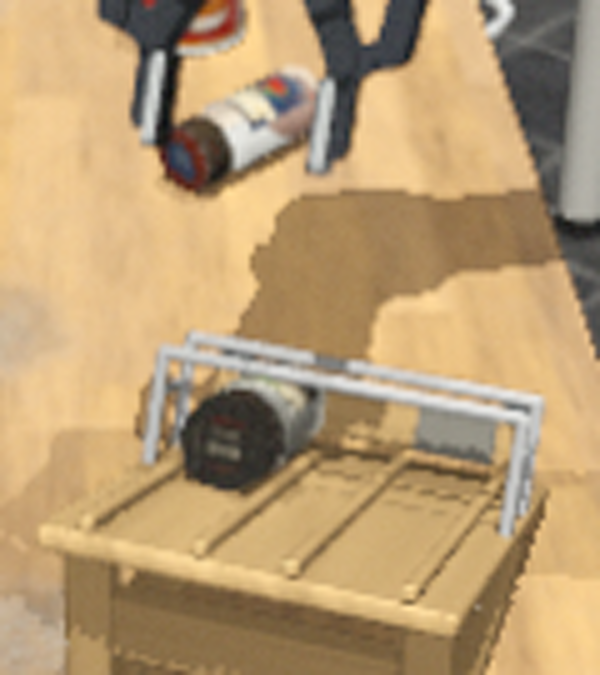

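Jar 1 lies straight in the far lane with its cap face at crop (225,445). Jar 2 is untouched at (240,130).

Call:
send_rows([
  [-0.703, 0.234, -0.142, -0.031, -0.137, 0.14, 1],
  [-0.703, 0.234, -0.142, -0.031, -0.137, 0.14, 1],
  [-0.703, 0.234, -0.142, -0.031, -0.137, 0.14, 1],
])

```text
clock: 15.72
tcp_pos: [0.4743, -0.0412, 0.2576]
eef_rot: [[0.438, 0.89, 0.126], [0.842, -0.455, 0.29], [0.315, -0.021, -0.949]]
wrist_force: [0.1, -0.9, 0.8]
gripper_width: 1.001
```

Call:
send_rows([
  [-0.683, 0.313, -0.061, -0.031, -0.137, 0.14, 1],
  [-0.683, 0.313, -0.061, -0.031, -0.137, 0.14, 1],
  [-0.683, 0.313, -0.061, -0.031, -0.137, 0.14, 1],
])

```text
clock: 15.97
tcp_pos: [0.4712, -0.1297, 0.2376]
eef_rot: [[0.545, 0.833, 0.094], [0.812, -0.553, 0.188], [0.208, -0.026, -0.978]]
wrist_force: [-0.2, -1.0, 0.6]
gripper_width: 0.999
```

Call:
send_rows([
  [-0.647, 0.387, 0.019, -0.031, -0.137, 0.14, 1],
  [-0.647, 0.387, 0.019, -0.031, -0.137, 0.14, 1],
  [-0.647, 0.387, 0.019, -0.031, -0.137, 0.14, 1],
])

```text
clock: 16.22
tcp_pos: [0.4682, -0.2175, 0.2176]
eef_rot: [[0.641, 0.766, 0.049], [0.761, -0.642, 0.088], [0.099, -0.019, -0.995]]
wrist_force: [-0.5, -0.2, 0.6]
gripper_width: 0.995
```

Call:
send_rows([
  [-0.3, 0.23, 0.05, -0.015, -0.07, 0.07, 1],
  [-0.5, 0.4, 0.096, -0.031, -0.137, 0.14, 1],
  [-0.594, 0.454, 0.096, -0.031, -0.137, 0.14, 1],
  [-0.594, 0.454, 0.096, -0.031, -0.137, 0.14, 1],
  [-0.594, 0.454, 0.096, -0.031, -0.137, 0.14, 1],
  [-0.594, 0.454, 0.096, -0.031, -0.137, 0.14, 1],
  [-0.594, 0.454, 0.096, -0.031, -0.137, 0.14, 1],
])

```text
clock: 16.8
tcp_pos: [0.4681, -0.2987, 0.1997]
eef_rot: [[0.718, 0.696, -0.001], [0.696, -0.718, 0.002], [-0.0, -0.002, -1.0]]
wrist_force: [0.3, -0.8, 0.0]
gripper_width: 1.001
```

```bash
cat > j2.py <<'E'
from h import *
B=np.array([.4560,-.3124]);a=43.9
g=B+.0155*np.array([np.cos(np.radians(a)),np.sin(np.radians(a))])
s=monitor.read_state();print(s["tcp_pos"],g,s["clock"]);plan(np.r_[g,.0804],zrot(a))
E
python3 j2.py;python3 - <<'E'
from h import *
im=optics.snapshot("top")
cv2.imwrite("pics/t4.png",cv2.resize(im[180:290,140:420,::-1],None,fx=2.8,fy=2.8,interpolation=cv2.INTER_CUBIC))
E
```

```text
[ 0.46814441 -0.29866163  0.19972373] [ 0.46716854 -0.30165227] 16.8
[-0.012, 0.007, 0.497, -0.001, 0.0, 0.003] rows 1.4
[-0.012, 0.007, 0.497, -0.001, 0.0, 0.003] rows 1.4
```

View pics/t4.png

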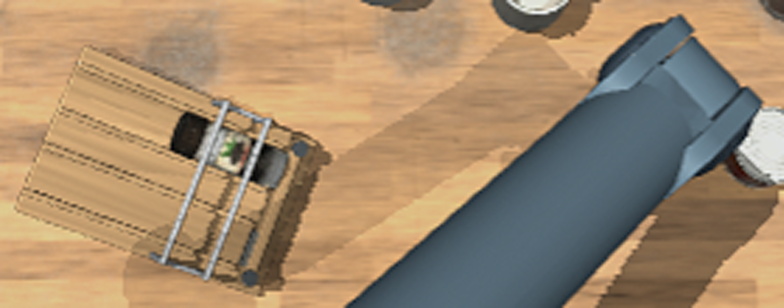

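Jar 1's base meets the bar (275,165). The tin (770,145) is clear of jar 2's grasp, so I descend.

Call:
send_rows([
  [-0.012, 0.007, 0.3, 0, 0, 0.003, 1],
  [-0.02, 0.01, 0.6, 0, 0, 0.006, 1],
  [-0.024, 0.014, 0.8, 0, 0, 0.006, 1],
  [-0.024, 0.014, 0.93, 0, 0, 0.006, 1],
  [-0.024, 0.014, 0.99, 0, 0, 0.006, 1],
  [-0.024, 0.014, 0.99, 0, 0, 0.006, 1],
  [-0.024, 0.014, 0.99, 0, 0, 0.006, 1],
  [-0.024, 0.014, 0.99, 0, 0, 0.006, 1],
])

```text
clock: 17.52
tcp_pos: [0.468, -0.3042, 0.0829]
eef_rot: [[0.722, 0.692, 0.002], [0.692, -0.722, -0.002], [0.0, 0.002, -1.0]]
wrist_force: [0.3, -0.1, 0.9]
gripper_width: 1.0
```

```bash
python3 j2.py; python3 - <<'E'
from h import *
im=optics.snapshot("side")
cv2.imwrite("pics/s15.png",cv2.resize(im[130:240,250:370,::-1],None,fx=5,fy=5,interpolation=cv2.INTER_CUBIC))
E
```

```text
[ 0.46804651 -0.30424766  0.0829041 ] [ 0.46716854 -0.30165227] 17.5167
[0.01, -0.021, 0.021, 0.003, -0.0, -0.003] rows 0.1
```

View pics/s15.png

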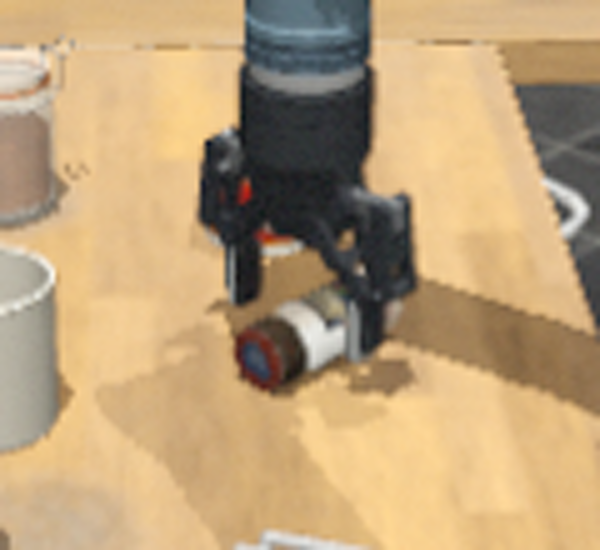

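Jar 2 is straddled, slightly nearer the right finger (pad at 360,340). I correct a few mm, then close.

Call:
send_rows([
  [0.008, -0.028, 0.02, 0, 0, -0.003, 1],
  [0.008, -0.028, 0.02, 0, 0, -0.003, 0.8],
  [0.008, -0.028, 0.02, 0, 0, -0.003, 0.5],
  [0.008, -0.028, 0.02, 0, 0, -0.003, 0.3],
  [0.008, -0.028, 0.02, 0, 0, -0.003, 0],
  [0.008, -0.028, 0.02, 0, 0, -0.003, 0],
  [0.008, -0.028, 0.02, 0, 0, -0.003, 0],
  [0.008, -0.028, 0.02, 0, 0, -0.003, 0],
  [0.008, -0.028, 0.02, 0, 0, -0.003, 0],
], force=40)

```text
clock: 18.32
tcp_pos: [0.4656, -0.301, 0.0795]
eef_rot: [[0.721, 0.693, -0.0], [0.693, -0.721, -0.001], [-0.001, 0.0, -1.0]]
wrist_force: [0.4, 1.3, 5.3]
gripper_width: 0.466
```

Call:
send_rows([
  [0, 0, -0.2, 0, 0, 0, 0],
  [0, 0, -0.4, 0, 0, 0, 0],
  [0, 0, -0.7, 0, 0, 0, 0],
  [0, 0, -1, 0, 0, 0, 0],
  [0, 0, -1, 0, 0, 0, 0],
])

```text
clock: 18.73
tcp_pos: [0.4683, -0.3037, 0.2049]
eef_rot: [[0.721, 0.692, 0.009], [0.692, -0.721, -0.006], [0.003, 0.01, -1.0]]
wrist_force: [1.5, -1.2, -0.4]
gripper_width: 0.464
```

Call:
send_rows([
  [0, 0, -0.3, 0, 0, 0, 0],
  [0, 0, -0.6, 0, 0, 0, 0],
  [0, 0, -0.6, 0, 0, 0, 0],
  [0, 0, -0.6, 0, 0, 0, 0],
])

```text
clock: 19.07
tcp_pos: [0.4663, -0.3013, 0.2724]
eef_rot: [[0.721, 0.693, 0.003], [0.693, -0.721, -0.002], [0.001, 0.003, -1.0]]
wrist_force: [-0.4, 0.8, -2.3]
gripper_width: 0.463
```

```bash
python3 - <<'E'
from h import *
im=optics.snapshot("side")
cv2.imwrite("pics/s16.png",cv2.resize(im[100:220,250:370,::-1],None,fx=5,fy=5,interpolation=cv2.INTER_CUBIC))
plan(tp(42,40,150),RT)
E
python3 st.py
```

```text
[0.521, -0.691, 0.075, 0.031, 0.137, -0.14] rows 2.5
[0.582, -0.627, 0.15, 0.031, 0.137, -0.14] rows 2.5
[0.627, -0.556, 0.23, 0.031, 0.137, -0.14] rows 2.5
[0.655, -0.479, 0.311, 0.031, 0.137, -0.14] rows 2.5
[-277.3 -150.6  338.5] [[0.817, -0.393, -0.423], [-0.433, -0.901, 0.001], [-0.381, 0.182, -0.906]] F [ 0.1  0.1 -2.3] [0.02 0.05 0.03] 0.4657905144935746 19.1167
```

View pics/s16.png

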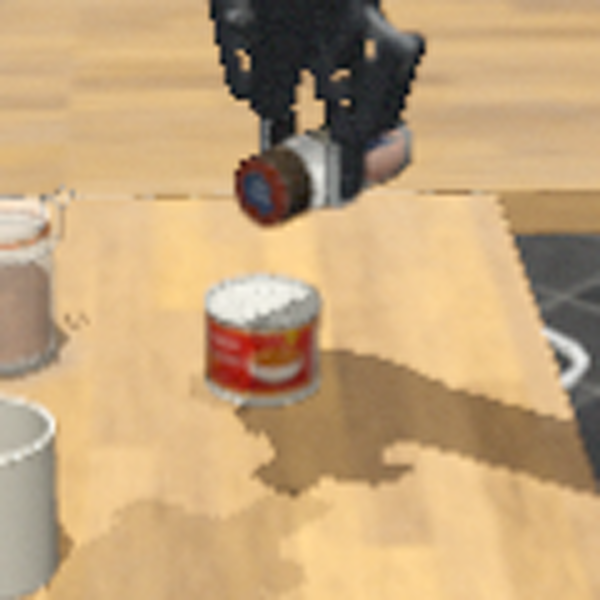

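Jar 2 is firmly held, level, cap at (265,190). Carrying it to the near lane.

Call:
send_rows([
  [0.25, -0.34, 0.035, 0.015, 0.07, -0.07, 0],
  [0.521, -0.691, 0.075, 0.031, 0.137, -0.14, 0],
  [0.521, -0.691, 0.075, 0.031, 0.137, -0.14, 0],
  [0.521, -0.691, 0.075, 0.031, 0.137, -0.14, 0],
])

```text
clock: 19.45
tcp_pos: [0.4505, -0.1911, 0.2581]
eef_rot: [[0.633, 0.773, 0.046], [0.767, -0.634, 0.102], [0.108, -0.029, -0.994]]
wrist_force: [-0.3, 0.0, -1.3]
gripper_width: 0.461
```

Call:
send_rows([
  [0.29, -0.31, 0.075, 0.015, 0.07, -0.07, 0],
  [0.582, -0.627, 0.15, 0.031, 0.137, -0.14, 0],
  [0.582, -0.627, 0.15, 0.031, 0.137, -0.14, 0],
  [0.582, -0.627, 0.15, 0.031, 0.137, -0.14, 0],
])

```text
clock: 19.78
tcp_pos: [0.4378, -0.0893, 0.25]
eef_rot: [[0.536, 0.839, 0.09], [0.816, -0.543, 0.198], [0.215, -0.033, -0.976]]
wrist_force: [-0.2, -0.5, -1.5]
gripper_width: 0.464
```

Call:
send_rows([
  [0.31, -0.28, 0.11, 0.015, 0.07, -0.07, 0],
  [0.627, -0.556, 0.2, 0.031, 0.137, -0.14, 0],
  [0.627, -0.556, 0.2, 0.031, 0.137, -0.14, 0],
  [0.627, -0.556, 0.2, 0.031, 0.137, -0.14, 0],
])

```text
clock: 20.12
tcp_pos: [0.4254, 0.0117, 0.2453]
eef_rot: [[0.43, 0.895, 0.123], [0.844, -0.446, 0.297], [0.32, -0.024, -0.947]]
wrist_force: [0.5, 0.6, -0.9]
gripper_width: 0.465
```

Call:
send_rows([
  [0.25, -0.2, 0.1, 0.015, 0.07, -0.07, 0],
  [0.5, -0.38, 0.22, 0.031, 0.137, -0.14, 0],
  [0.655, -0.479, 0.311, 0.031, 0.137, -0.14, 0],
  [0.655, -0.479, 0.311, 0.031, 0.137, -0.14, 0],
  [0.655, -0.479, 0.311, 0.031, 0.137, -0.14, 0],
  [0.655, -0.479, 0.311, 0.031, 0.137, -0.14, 0],
  [0.655, -0.479, 0.311, 0.031, 0.137, -0.14, 0],
])

```text
clock: 20.7
tcp_pos: [0.4163, 0.1094, 0.2383]
eef_rot: [[0.321, 0.935, 0.149], [0.848, -0.354, 0.395], [0.422, -0.0, -0.907]]
wrist_force: [0.6, 0.4, 0.1]
gripper_width: 0.462
```

```bash
python3 st.py; python3 - <<'E'
from h import *
im=optics.snapshot("side")
cv2.imwrite("pics/s17.png",cv2.resize(im[185:305,265:385,::-1],None,fx=5,fy=5,interpolation=cv2.INTER_CUBIC))
s=monitor.read_state();R=s["eef_rot"];p=s["tcp_pos"];U=proj("side",p+R@np.array([.038,0,.0596]));print([(U[0]+.5-265)*5,(U[1]+.5-185)*5])
plan(tp(42,39.5,90),RT)
E
```

```text
[ 41.4  38.4 154.3] [[1.0, -0.004, -0.001], [-0.004, -1.0, -0.002], [-0.001, 0.002, -1.0]] F [ 0.5 -0.5 -0.2] [-0.51  0.14  0.01] 0.4615123133415353 20.7
[np.float64(389.9110563218912), np.float64(255.71809793457817)]
[0.004, -0.01, 0.536, 0.002, 0.0, -0.005] rows 1.5
```

View pics/s17.png

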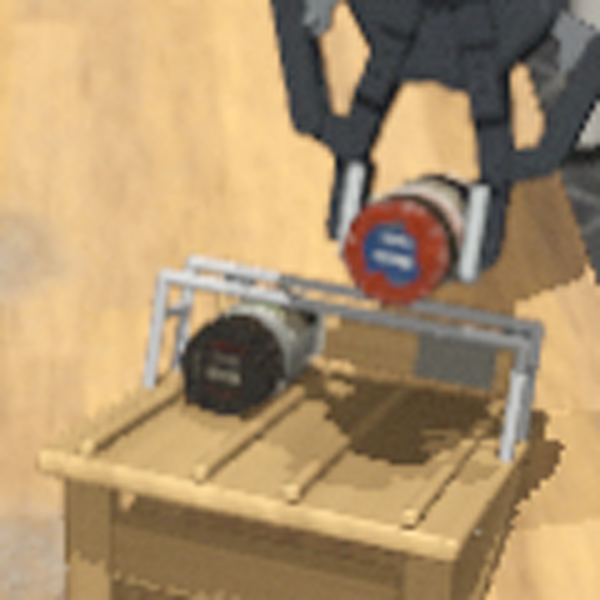

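The red cap face centre (395,252) agrees with the prediction (390,256). Lowering.

Call:
send_rows([
  [0, -0.01, 0.2, 0.002, 0, -0.005, 0],
  [0, -0.01, 0.4, 0.002, 0, -0.005, 0],
  [0, -0.01, 0.54, 0.002, 0, -0.005, 0],
  [0, -0.01, 0.54, 0.002, 0, -0.005, 0],
  [0, -0.01, 0.54, 0.002, 0, -0.005, 0],
  [0, -0.01, 0.54, 0.002, 0, -0.005, 0],
  [0, -0.01, 0.54, 0.002, 0, -0.005, 0],
])

```text
clock: 21.33
tcp_pos: [0.4252, 0.1366, 0.1811]
eef_rot: [[0.315, 0.937, 0.149], [0.849, -0.348, 0.398], [0.425, 0.002, -0.905]]
wrist_force: [-0.3, -0.6, -0.9]
gripper_width: 0.466
```

```bash
python3 st.py; python3 - <<'E'
from h import *
im=optics.snapshot("side")
cv2.imwrite("pics/s18.png",cv2.resize(im[215:305,265:385,::-1],None,fx=6,fy=6,interpolation=cv2.INTER_CUBIC))
s=monitor.read_state();R=s["eef_rot"];p=s["tcp_pos"];U=proj("side",p+R@np.array([.038,0,.0596]));print([(U[0]+.5-265)*6,(U[1]+.5-215)*6])
plan(tp(42,40,82),RT)
E
```

```text
[43.1 39.6 90.4] [[1.0, 0.002, 0.002], [0.002, -1.0, -0.001], [0.002, 0.001, -1.0]] F [-1.   0.1 -0.6] [-0.48  0.19  0.04] 0.46613855627380624 21.3333
[np.float64(440.97347747952915), np.float64(331.1218146683417)]
[-0.011, -0.002, 0.07, 0.001, -0.003, 0.003] rows 0.2
```

View pics/s18.png

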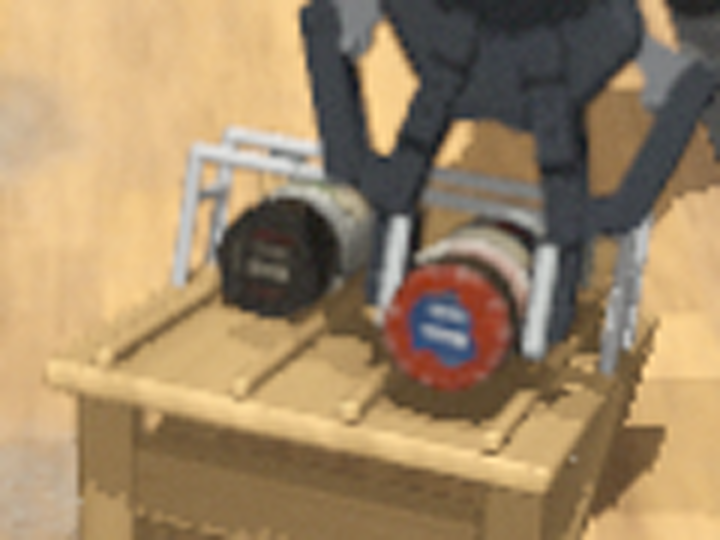

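Centred over the near lane (face at 447,327). Lowering to just above the board, with a feel for contact.

Call:
send_rows([
  [0, -0.002, 0.03, 0, 0, 0, 0],
  [0, -0.002, 0.06, 0, 0, 0, 0],
  [0, -0.002, 0.085, 0, 0, 0, 0],
  [0, -0.002, 0.085, 0, 0, 0, 0],
  [0, -0.002, 0.085, 0, 0, 0, 0],
  [0, -0.002, 0.085, 0, 0, 0, 0],
])

```text
clock: 21.88
tcp_pos: [0.4253, 0.1414, 0.1705]
eef_rot: [[0.314, 0.938, 0.146], [0.85, -0.346, 0.397], [0.423, -0.0, -0.906]]
wrist_force: [0.1, 0.1, -2.3]
gripper_width: 0.46
```

```bash
python3 st.py
```

```text
[42.7 41.2 78.8] [[1.0, 0.003, 0.0], [0.003, -1.0, 0.002], [0.0, -0.002, -1.0]] F [-0.8 -0.1 -2.1] [-0.46  0.16  0.01] 0.46028329210819324 21.8833
```

Call:
send_rows([
  [0, 0, 0.007, 0, 0, 0, 0],
  [0, 0, 0.007, 0, 0, 0, 0],
  [0, 0, 0.007, 0, 0, 0, 0],
])

```text
clock: 22.13
tcp_pos: [0.4254, 0.1414, 0.1703]
eef_rot: [[0.314, 0.938, 0.146], [0.85, -0.347, 0.398], [0.424, -0.001, -0.906]]
wrist_force: [-3.5, -2.6, 6.0]
gripper_width: 0.463
```

```bash
python3 st.py
```

```text
[42.7 41.1 78.6] [[1.0, 0.002, 0.001], [0.002, -1.0, 0.002], [0.001, -0.002, -1.0]] F [-0.8  2.4  7. ] [-0.53  0.62  0.22] 0.4625804722918249 22.1333
```

Contact at 78.6. Easing off 1 mm and sliding under the guard.

Call:
send_rows([
  [0, 0.004, -0.015, 0, 0, 0, 0],
  [0, 0.004, -0.015, 0, 0, 0, 0],
  [-0.03, 0.004, -0.015, 0, 0, 0, 0],
  [-0.06, 0.004, -0.015, 0, 0, 0, 0],
  [-0.1, 0.004, -0.015, 0, 0, 0, 0],
  [-0.13, 0.004, -0.015, 0, 0, 0, 0],
  [-0.16, 0.004, -0.015, 0, 0, 0, 0],
  [-0.16, 0.004, -0.015, 0, 0, 0, 0],
])

```text
clock: 22.8
tcp_pos: [0.4191, 0.1236, 0.1627]
eef_rot: [[0.316, 0.938, 0.146], [0.85, -0.348, 0.396], [0.422, -0.001, -0.907]]
wrist_force: [-0.2, -0.1, -1.6]
gripper_width: 0.465
```

```bash
python3 st.py
```

```text
[22.4 40.8 79.8] [[1.0, 0.001, -0.001], [0.001, -1.0, 0.002], [-0.001, -0.002, -1.0]] F [-0.8  0.1 -1.3] [-0.5   0.16 -0.01] 0.4646684931849006 22.8
```

Call:
send_rows([
  [-0.03, 0.002, 0, 0, 0, 0, 0],
  [-0.06, 0.002, 0, 0, 0, 0, 0],
  [-0.1, 0.002, 0, 0, 0, 0, 0],
  [-0.13, 0.002, 0, 0, 0, 0, 0],
  [-0.16, 0.002, 0, 0, 0, 0, 0],
  [-0.16, 0.002, 0, 0, 0, 0, 0],
])

```text
clock: 23.3
tcp_pos: [0.4134, 0.1073, 0.1548]
eef_rot: [[0.315, 0.938, 0.146], [0.85, -0.348, 0.396], [0.422, -0.001, -0.906]]
wrist_force: [-0.1, 0.1, -0.4]
gripper_width: 0.464
```

```bash
python3 st.py
```

```text
[ 3.4 40.4 79.8] [[1.0, 0.001, -0.0], [0.001, -1.0, 0.002], [-0.0, -0.002, -1.0]] F [-0.1  0.1 -0.4] [-0.5   0.25 -0.01] 0.464476810094301 23.3
```

Call:
send_rows([
  [-0.03, 0, 0, 0, 0, 0, 0],
  [-0.06, 0, 0, 0, 0, 0, 0],
  [-0.1, 0, 0, 0, 0, 0, 0],
  [-0.13, 0, 0, 0, 0, 0, 0],
  [-0.16, 0, 0.006, 0, 0, 0, 0],
  [-0.16, 0, 0.008, 0, 0, 0, 0],
  [-0.16, 0, 0.008, 0, 0, 0, 0],
])

```text
clock: 23.88
tcp_pos: [0.4078, 0.0919, 0.146]
eef_rot: [[0.315, 0.938, 0.146], [0.85, -0.347, 0.397], [0.423, -0.001, -0.906]]
wrist_force: [0.5, -0.2, -1.4]
gripper_width: 0.463
```

```bash
python3 st.py
```

```text
[-15.1  40.3  78.8] [[1.0, 0.002, 0.0], [0.002, -1.0, 0.002], [0.0, -0.002, -1.0]] F [-0.6 -0.5 -1.2] [-0.48  0.21 -0.02] 0.4628860457757308 23.8833
```

Call:
send_rows([
  [0, 0, 0, 0, 0, 0, 0.53],
  [0, 0, 0, 0, 0, 0, 0.6],
  [0, 0, 0, 0, 0, 0, 0.62],
  [0, 0, 0, 0, 0, 0, 0.62],
  [0, 0, 0, 0, 0, 0, 0.62],
])

```text
clock: 24.3
tcp_pos: [0.4082, 0.0923, 0.1464]
eef_rot: [[0.314, 0.938, 0.147], [0.85, -0.346, 0.397], [0.423, 0.0, -0.906]]
wrist_force: [-0.2, 0.3, -0.3]
gripper_width: 0.619
```

```bash
python3 st.py; python3 - <<'E'
from h import *
im=optics.snapshot("side")
cv2.imwrite("pics/s19.png",cv2.resize(im[215:305,265:385,::-1],None,fx=6,fy=6,interpolation=cv2.INTER_CUBIC))
E
```

```text
[-14.5  40.1  79. ] [[1.0, 0.003, 0.001], [0.003, -1.0, 0.001], [0.001, -0.001, -1.0]] F [ 0.   0.3 -0.4] [-0.41  0.11  0.04] 0.6190177569972405 24.3
```

View pics/s19.png

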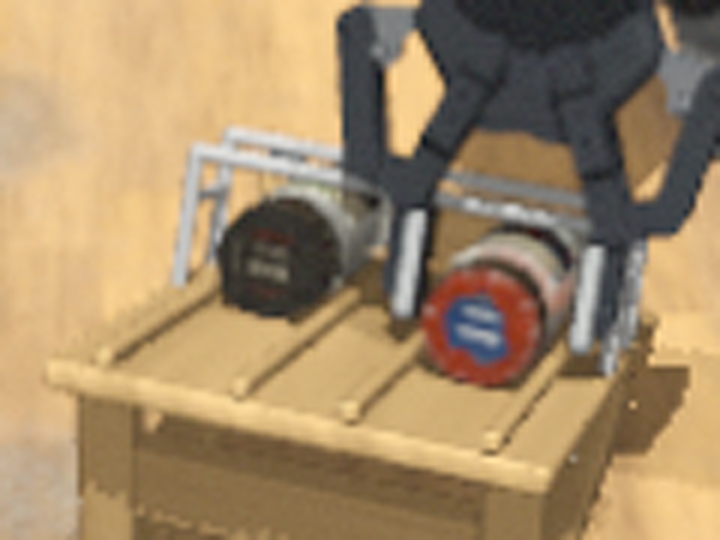

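Released, lying straight in the near lane (cap face 480,325). Now I go behind the cap with closed fingers.

Call:
send_rows([
  [0, 0, -0.15, 0, 0, 0, 0.63],
  [0, 0, -0.35, 0, 0, 0, 0.63],
  [0, 0, -0.47, 0, 0, 0, 0.63],
  [0.2, 0, -0.47, 0, 0, 0, 0.63],
  [0.4, 0, -0.47, 0, 0, 0, 0.3],
  [0.55, 0, -0.47, 0, 0, 0, 0],
  [0.55, 0, -0.47, 0, 0, 0, 0],
  [0.55, 0, -0.47, 0, 0, 0, 0],
  [0.55, 0, -0.47, 0, 0, 0, 0],
])

```text
clock: 25.1
tcp_pos: [0.4198, 0.1252, 0.2246]
eef_rot: [[0.315, 0.938, 0.145], [0.85, -0.347, 0.396], [0.422, -0.001, -0.907]]
wrist_force: [0.3, -0.6, -0.2]
gripper_width: -0.001
```

Call:
send_rows([
  [0, 0, 0.15, 0, 0, 0, 0],
  [0, 0, 0.3, 0, 0, 0, 0],
  [0, 0, 0.41, 0, 0, 0, 0],
  [0, 0, 0.41, 0, 0, 0, 0],
  [0, 0, 0.41, 0, 0, 0, 0],
  [0, 0, 0.41, 0, 0, 0, 0],
])

```text
clock: 25.6
tcp_pos: [0.4276, 0.1443, 0.1807]
eef_rot: [[0.316, 0.937, 0.147], [0.85, -0.348, 0.396], [0.422, -0.0, -0.906]]
wrist_force: [0.2, 0.6, 0.5]
gripper_width: 0.002
```

```bash
python3 st.py; python3 - <<'E'
from h import *
im=optics.snapshot("side")
cv2.imwrite("pics/s20.png",cv2.resize(im[215:305,265:385,::-1],None,fx=6,fy=6,interpolation=cv2.INTER_CUBIC))
E
```

```text
[50.3 40.1 86.5] [[1.0, 0.001, -0.0], [0.001, -1.0, 0.001], [-0.0, -0.001, -1.0]] F [0.8 0.  0.1] [-0.42  0.17 -0.01] 0.0021135068456411884 25.6
```

View pics/s20.png

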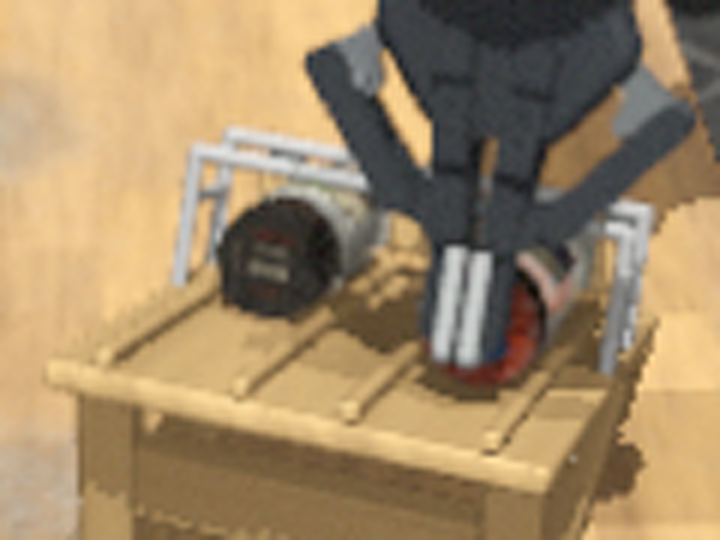

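Call:
send_rows([
  [-0.03, 0, 0, 0, 0, 0, 0],
  [-0.06, 0, 0, 0, 0, 0, 0],
  [-0.09, 0, 0, 0, 0, 0, 0],
  [-0.12, 0, 0, 0, 0, 0, 0],
  [-0.15, 0, 0, 0, 0, 0, 0],
  [-0.18, 0, 0, 0, 0, 0, 0],
  [-0.21, 0, 0, 0, 0, 0, 0],
  [-0.24, 0, 0, 0, 0, 0, 0],
  [-0.26, 0, 0, 0, 0, 0, 0],
  [-0.26, 0, 0, 0, 0, 0, 0],
])

```text
clock: 26.48
tcp_pos: [0.4175, 0.1183, 0.1671]
eef_rot: [[0.315, 0.938, 0.146], [0.85, -0.347, 0.396], [0.422, -0.001, -0.906]]
wrist_force: [0.0, -0.2, -0.2]
gripper_width: -0.001
```

```bash
python3 st.py
```

```text
[19.2 40.4 86. ] [[1.0, 0.002, -0.0], [0.002, -1.0, 0.002], [-0.0, -0.002, -1.0]] F [-0.2 -0.1 -0.2] [-0.42  0.15 -0.02] -0.0013175285287860532 26.4833
```

Call:
send_rows([
  [-0.02, 0, 0, 0, 0, 0, 0],
  [-0.04, 0, 0, 0, 0, 0, 0],
  [-0.06, 0, 0, 0, 0, 0, 0],
  [-0.075, 0, 0, 0, 0, 0, 0],
  [-0.075, 0, 0, 0, 0, 0, 0],
  [-0.075, 0, 0, 0, 0, 0, 0],
])

```text
clock: 26.98
tcp_pos: [0.415, 0.1111, 0.1636]
eef_rot: [[0.314, 0.938, 0.146], [0.85, -0.347, 0.397], [0.423, -0.0, -0.906]]
wrist_force: [-0.6, 0.3, 0.2]
gripper_width: -0.001
```

```bash
python3 st.py
```

```text
[10.9 40.3 86.1] [[1.0, 0.002, 0.0], [0.002, -1.0, 0.001], [0.0, -0.001, -1.0]] F [0.1 0.7 0.2] [-0.43  0.13  0.04] -0.0009711226643690684 26.9833
```

Call:
send_rows([
  [-0.015, 0, 0, 0, 0, 0, 0],
  [-0.03, 0, 0, 0, 0, 0, 0],
  [-0.04, 0, 0, 0, 0, 0, 0],
  [-0.04, 0, 0, 0, 0, 0, 0],
  [-0.04, 0, 0, 0, 0, 0, 0],
])

```text
clock: 27.4
tcp_pos: [0.4135, 0.1071, 0.1616]
eef_rot: [[0.314, 0.938, 0.146], [0.85, -0.347, 0.397], [0.423, -0.0, -0.906]]
wrist_force: [-0.6, 0.6, 0.4]
gripper_width: -0.002
```

Call:
send_rows([
  [-0.008, 0, 0, 0, 0, 0, 0],
  [-0.008, 0, 0, 0, 0, 0, 0],
])

```text
clock: 27.57
tcp_pos: [0.4132, 0.1063, 0.1612]
eef_rot: [[0.314, 0.938, 0.146], [0.85, -0.347, 0.397], [0.423, -0.0, -0.906]]
wrist_force: [0.0, -0.2, -0.1]
gripper_width: 0.001
```

Call:
send_rows([
  [-0.006, 0, 0, 0, 0, 0, 0],
  [-0.006, 0, 0, 0, 0, 0, 0],
])

```text
clock: 27.73
tcp_pos: [0.413, 0.1057, 0.1609]
eef_rot: [[0.314, 0.938, 0.146], [0.85, -0.347, 0.397], [0.423, -0.0, -0.906]]
wrist_force: [1.0, 0.5, 0.1]
gripper_width: 0.001
```

```bash
python3 st.py
```

```text
[ 4.5 40.2 86.1] [[1.0, 0.003, 0.0], [0.003, -1.0, 0.001], [0.0, -0.001, -1.0]] F [ 0.8 -0.8 -0.2] [-0.43  0.13 -0.04] 0.000583060613572061 27.7333
```

Call:
send_rows([
  [-0.005, 0, 0, 0, 0, 0, 0],
  [-0.005, 0, 0, 0, 0, 0, 0],
])

```text
clock: 27.9
tcp_pos: [0.4128, 0.1051, 0.1607]
eef_rot: [[0.314, 0.938, 0.146], [0.85, -0.347, 0.397], [0.423, -0.0, -0.906]]
wrist_force: [-0.0, -0.0, -0.5]
gripper_width: -0.003
```

```bash
python3 st.py
```

```text
[ 3.9 40.2 86.1] [[1.0, 0.003, 0.0], [0.003, -1.0, 0.001], [0.0, -0.001, -1.0]] F [-0.2  0.  -0.4] [-0.46  0.19  0.02] -0.002812834343141162 27.9
```

Call:
send_rows([
  [-0.005, 0, 0, 0, 0, 0, 0],
  [-0.005, 0, 0, 0, 0, 0, 0],
])

```text
clock: 28.07
tcp_pos: [0.4126, 0.1046, 0.1604]
eef_rot: [[0.314, 0.938, 0.146], [0.85, -0.347, 0.397], [0.423, -0.0, -0.906]]
wrist_force: [-0.2, 0.9, 1.0]
gripper_width: -0.004
```

```bash
python3 st.py
```

```text
[ 3.3 40.3 86.1] [[1.0, 0.003, 0.0], [0.003, -1.0, 0.001], [0.0, -0.001, -1.0]] F [1.1 0.5 0.5] [-0.4   0.19  0.03] -0.003771567726688787 28.0667
```

Call:
send_rows([
  [-0.005, 0, 0, 0, 0, 0, 0],
  [-0.005, 0, 0, 0, 0, 0, 0],
])

```text
clock: 28.23
tcp_pos: [0.4124, 0.1041, 0.1602]
eef_rot: [[0.314, 0.938, 0.146], [0.85, -0.347, 0.397], [0.423, -0.0, -0.906]]
wrist_force: [-0.1, 0.5, 0.3]
gripper_width: 0.0
```

Call:
send_rows([
  [-0.004, 0, 0, 0, 0, 0, 0],
  [-0.004, 0, 0, 0, 0, 0, 0],
])

```text
clock: 28.4
tcp_pos: [0.4125, 0.1039, 0.1601]
eef_rot: [[0.314, 0.938, 0.147], [0.85, -0.347, 0.397], [0.423, 0.0, -0.906]]
wrist_force: [0.6, -0.5, 0.3]
gripper_width: -0.002
```

```bash
python3 st.py
```

```text
[ 2.5 40.1 86.1] [[1.0, 0.003, 0.001], [0.003, -1.0, 0.001], [0.001, -0.001, -1.0]] F [-0.1 -0.7  0.4] [-0.3   0.08  0.03] -0.0016641237445188409 28.4
```

Call:
send_rows([
  [-0.004, 0, 0, 0, 0, 0, 0],
  [-0.004, 0, 0, 0, 0, 0, 0],
])

```text
clock: 28.57
tcp_pos: [0.4127, 0.1037, 0.1602]
eef_rot: [[0.314, 0.938, 0.147], [0.85, -0.346, 0.397], [0.424, 0.001, -0.906]]
wrist_force: [1.0, 1.5, 0.6]
gripper_width: 0.001
```

```bash
python3 st.py
```

```text
[ 2.4 39.9 86.2] [[1.0, 0.003, 0.001], [0.003, -1.0, 0.001], [0.001, -0.001, -1.0]] F [ 1.8 -0.4 -0.2] [-0.06 -0.11 -0.02] 0.0008864389386966337 28.5667
```

Call:
send_rows([
  [-0.003, 0, 0, 0, 0, 0, 0],
  [-0.003, 0, 0, 0, 0, 0, 0],
  [-0.003, 0, 0, 0, 0, 0, 0],
])

```text
clock: 28.82
tcp_pos: [0.4127, 0.1036, 0.1602]
eef_rot: [[0.313, 0.938, 0.147], [0.85, -0.346, 0.398], [0.424, 0.001, -0.906]]
wrist_force: [1.9, 3.7, 2.1]
gripper_width: -0.001
```

```bash
python3 st.py
```

```text
[ 2.3 39.8 86.3] [[1.0, 0.003, 0.002], [0.003, -1.0, 0.001], [0.002, -0.001, -1.0]] F [ 4.7 -0.5  0.2] [ 0.26 -0.23 -0.09] -0.0006004068651964354 28.8167
```

Seated: 4.7 N at x = 2.3, the same point as for jar 1. Back off, retreat up and check.

Call:
send_rows([
  [0.04, 0, 0, 0, 0, 0, 0],
  [0.12, 0, 0, 0, 0, 0, 0],
  [0.3, 0, -0.1, 0, 0, 0, 0],
  [0.5, 0, -0.4, 0, 0, 0, 0],
  [0.8, 0, -0.7, 0, 0, 0, 0],
  [0.9, 0, -1, 0, 0, 0, 0],
  [0.9, 0, -1, 0, 0, 0, 0],
])

```text
clock: 29.4
tcp_pos: [0.4318, 0.1481, 0.3213]
eef_rot: [[0.309, 0.938, 0.157], [0.848, -0.347, 0.401], [0.431, 0.009, -0.902]]
wrist_force: [0.9, -0.8, -0.5]
gripper_width: -0.001
```

Call:
send_rows([
  [0.4, 0.2, -0.1, 0, 0, 0, 0],
  [0.8, 0.2, -0.2, 0, 0, 0, 0],
  [0.9, 0.2, -0.2, 0, 0, 0, 0],
  [0.9, 0.2, -0.2, 0, 0, 0, 0],
  [0.9, 0.2, -0.2, 0, 0, 0, 0],
  [0.9, 0.2, -0.2, 0, 0, 0, 0],
])

```text
clock: 29.9
tcp_pos: [0.4806, 0.22, 0.3797]
eef_rot: [[0.315, 0.938, 0.144], [0.851, -0.347, 0.395], [0.42, -0.002, -0.907]]
wrist_force: [0.4, -1.1, -0.4]
gripper_width: 0.002
```

```bash
python3 st.py; python3 - <<'E'
from h import *
a=optics.snapshot("side")[215:305,265:385,::-1];b=optics.snapshot("top")[190:280,140:260,::-1]
cv2.imwrite("pics/s21.png",cv2.resize(a,None,fx=6,fy=6,interpolation=cv2.INTER_CUBIC))
cv2.imwrite("pics/t21.png",cv2.resize(b,None,fx=6,fy=6,interpolation=cv2.INTER_CUBIC))
E
```

```text
[215.4  16.9 229.1] [[1.0, 0.002, -0.003], [0.002, -1.0, 0.003], [-0.003, -0.003, -1.0]] F [-1.  -0.7 -0. ] [-0.42  0.19 -0.02] 0.0016785839354676853 29.9
```

View pics/s21.png

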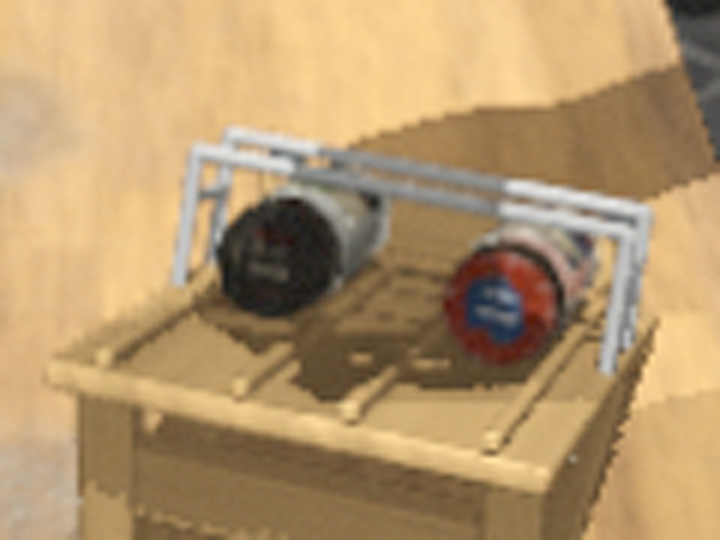

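View pics/t21.png

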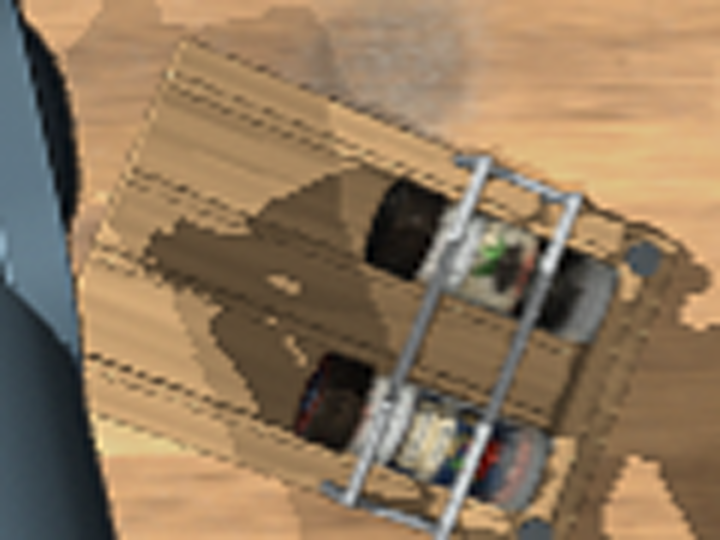

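Both jars lie straight in their lanes with caps level across (top view 386,220 and 313,392, a line parallel to the board edge). Their bases are against the bar, and the bar's knobs are at the same pixels as at the start. Let the arm settle and hand in.

Call:
send_rows([
  [0, 0, 0, 0, 0, 0, 0],
  [0, 0, 0, 0, 0, 0, 0],
  [0, 0, 0, 0, 0, 0, 0],
  [0, 0, 0, 0, 0, 0, 0],
])

```text
clock: 30.33
tcp_pos: [0.4812, 0.2207, 0.3812]
eef_rot: [[0.315, 0.938, 0.146], [0.85, -0.347, 0.397], [0.423, -0.001, -0.906]]
wrist_force: [-0.3, -0.2, 0.4]
gripper_width: -0.001
```

```bash
python3 -c "
from plant import finish_job
print(finish_job())"
```

```text
the job is handed in; nothing more can be done
None
```

Both jars are away in the rack, base down and cap up, and the job was handed in at about 30 s of the 69 s allowed. No verdict was reported. I gripped each jar near its cap and laid it in its lane, the black-label jar in the far lane and the blue-label jar in the near lane. I slid each one under the guard, released it, then pushed the cap with closed fingers until I felt the stop.

- **Stop contact:** the tool halted at nearly the same point for both jars (tray x = 2.1 and 2.3 mm). Peak readings were 5.7 N and 4.7 N: above the advised 3 to 4 N, but below the 12 N at which the bar gives way.
- **Final pictures:** both jars lie straight in their lanes with their bases at the bar and their caps level. The bar's end knobs are within about 1 pixel of where they started.
- **Last state:** the arm was clear of everything, with wrist force within noise.
- **Bystanders:** no move came near the canister or mug, and the tin stood upright after the second pick-up. I took no final measurement of any of the three.

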